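# Tilt the cask on its stillage with pry bar and chock

## Robot

A 6-joint arm with a two-finger parallel gripper is mounted at the origin on the work surface. World frame = base frame: x ahead of the robot, y to its left, z up, the work surface at z = 0. Lengths are in mm, angles in rad, forces in N, time in s.
With the tool pointing down it reaches from about 350 to 775 mm from the base axis. Payload 7.3 kg.
Tool frame: the origin (TCP) lies at the very end of the fingers, on their centre line; the grasp point (between the pads) lies 19 mm behind it (bot.grasp_offset is the distance from the TCP to the grasp point, in mm); z points along the fingers, y is the direction in which the jaws open and shut (so a half turn about z gives the same grasp; the last joint's range is limited). The gripper opens to 92 mm and grips with 3 to 60 N. Pads are 19 mm wide; open, the fingers measure 130 mm over their backs; the gripper's body (75 mm by 190 mm) begins 47 mm behind the grasp point.
Start: joints at [-1.303, 0.342, 1.524, -0, 1.275, -0.146], TCP at [211.122, -480.7, 226.741] pointing down, gripper open.
Joint ranges: [-2.53, 2.53], [-0.77, 2.02], [0.04, 2.7], [-1, 4.14], [0.28, 2.66], [-3.11, 3.11]. Speed limits (rad/s): [2.57, 2.57, 3.14, 3.14, 3.14, 3.14].

## Interface

Orientations are given as [roll, pitch, yaw] about the fixed x, y, z axes, in that order (R = Rz(yaw) Ry(pitch) Rx(roll)).
In Python, from plant import bot gives the robot as it stands.
- The arm moves only by the tool servo_tool, never from a script. Its arguments are lists of equal length, an entry for each row: "angular": the turn, a rotation vector about the world's x, y, z in degrees, a list of three; "slide": the shift along the world's x, y, z in mm, a list of three; "grip": the opening, from -1 (shut) to 1 (fully open), so that 0 is half open. In form: {"angular": [[ax, ay, az], ...], "slide": [[dx, dy, dz], ...], "grip": [grip, ...]}. A call has 1 to 10 rows; each row is the pose to reach, as a shift and turn from the pose commanded when the call began; what a row does not reach only later rows make up. A row lasts 1/12 s, in which the tool goes at most 41.7 mm and 7.16 degrees, less where a joint would pass 70% of its speed; a pose out of reach is approached as far as the arm can. A call with a gripper value outside its range is refused whole. The fingers move at their own pace and stop on an object; the grip force is fixed at half the most. Time passes only in rows, so rows that repeat a pose let the fingers close. It gives the time, the measured TCP pose, the force and the opening at its end, in the units of the state.
- bot.get_obs(): the state, without advancing time (a new reading comes with each control period).
- bot.capture(name): name is "side" or "top"; returns a dict with "img" (384x512x3 uint8, blue, green, red), "range_z" (384x512 float32, mm along the optical axis (not along the pixel's ray), 0 where there is no reading), "fov_y" (degrees; the focal length in pixels is half the picture's height over the tangent of half this angle, whatever the lens; pixels are square), "cx", "cy" (the principal point, pixels), "R" (3x3) and "t" (3): a world point X has camera coordinates R X + t. Camera axes: x right, y down, z forward; pixel columns grow to the right and rows downward; lengths in mm; the calibration is good to about 2 mm. A picture is of the moment at which its call begins.
- bot.close_job(): hands the job in, once; it reports no verdict.
The state is a dict: "time": time; "joint_positions": joint angles; "dq": joint speeds; "tau": joint torques, N m; "tool_pos": TCP position; "tcp_rot": TCP orientation; "contact_force": force on the tool from outside, world axes, zero at the start; "moment": the same for the moment, N m; "grip_width": finger opening in mm.
Only numpy, scipy, OpenCV 4.12 (cv2) and the standard library are available. Lean on these libraries where they do the work, as an engineer would, in place of code of your own. Each camera call takes 0.05 s, during which the arm holds its last target.

## Task

The cask is running low, so tilt it towards its tap: lay the pry bar over the fulcrum block with its toe under the cradle's lifting tube, lever the back of the cask up and trap the bar's tail under the steel keeper so that it stays up by itself when you let go. Slip the taller of the two chocks endways under the raised tube, then free the bar and ease the cask down gently until its tube rests on the chock. Finally lay the bar flat on the bare table, clear of the stillage, and leave the low chock, jug, bottle and mallet where they are.

Things in the scene. Friction and masses are not known exactly. Their poses are not given: they have to be found in the camera images.
- stillage: Fixed low oak stand. Origin on the table below the middle of the lifting tube. +y: from the back of the cask to its tap; z up. Bed board 20 mm thick, x -110 to 110, y -130 to 280, then a lever plank, same thickness, x 0 to 90, to y -230. Below the tube, x -75 to -5 is free for the chock, beside the fulcrum block. The cask (240 x 180 mm, top 255 mm above the table) lies over y 35 to 275.
- fulcrum_top (a point): Middle of the fulcrum block's top line, at stillage (40, -70, 65) mm. Oak block 56 mm wide (x), 44 mm deep (y), with a round steel nose of 9 mm radius along x on top. The bar lies across it along y.
- keeper_under (a point): Middle of the keeper's underside, at stillage (42, -200, 66) mm. Steel strap 24 mm wide (y), an inverted L: post at x 58 to 64, arm to x 22, 66 to 72 mm above the table, open towards -x with a lip (x 22 to 26) hanging to 61 mm. The tail goes in from -x below the lip (bar toe up about 0.12 to 0.15 rad), then rises against the arm behind the lip.
- tilt (a joint): Tilt (rad) of the hinged cradle with the cask: 0 at rest, growing as its back rises. Hinge axis along the stillage's x at y 240, 59 mm above the table. Cradle and cask weigh 4.5 to 7 kg; 15 to 25 N at the tube lift them; they fall when not held. On the tall chock about 0.088, with the bar under the keeper about 0.13, stop at 0.25.
- bar: Loose steel pry bar, 340 mm, 0.45 kg, flat underside. Origin mid-underside, +x to the toe. Shank 20 wide, 10 thick, x -85 to 130; toe to x 170, 28 wide, bevelled to 5 thick; rubber grip x -170 to -85, 24 wide, 14 thick. Mass centre near x -10. In use x 80 lies on the fulcrum, x -50 under the keeper; toe down 0.35 to 0.4 rad it meets the resting tube, toe up 0.07 it bears on the keeper.
- bar_neck (a point): Top of the bar's shank where it passes below the keeper, at bar (-50, 0, 10) mm.
- tall_chock: Loose plain oak chock, the taller of two: 150 mm long (x), 45 mm wide, 46 mm high, about 0.2 kg. Origin at the middle of its underside. Its top is flat from x -75 to 45 and slopes down to half height at the nose (x 75). The tube is to rest on the flat top.
- low_chock: Loose plain oak chock of the same pattern, length and width but only 28 mm high: not to be used. The two may lie in either of two places.
- jug: Glass mug-shaped jug, 90 mm across, 75 mm high, below the tap. Origin at the centre of its underside. Leave alone.
- bottle: Green wine bottle, 72 mm thick, 270 mm high, standing. Origin at the centre of its underside. Leave alone.
- mallet: Rubber mallet with wooden handle, about 245 mm long, lying. Origin on the table below its handle, 100 mm from the head. Leave alone.
- lift_tube (a point): Steel tube, 28 mm diameter, across the back end of the cradle, along the stillage's x from -100 to 100; rises with the cradle. Origin at its centre, 59 mm above the table at rest (underside 25 mm above the bed board).
- cradle: Hinged oak cradle with the oak cask lying in it and the lifting tube across its back end; its origin is the middle of the hinge axis, at stillage (0, 240, 59) mm; its -y points to the tube.
There are look-alikes about, which are no part of the job. What is shaped like the tall_chock but black is not meant.

How it is judged (in metres and radians):
On the way, in this order (a step that is already met when the one before it is completed fails the run):
1. the back of the cask is raised by the bar's toe (tilt above 0.108 rad) (value of joint tilt above 0.108 rad and contact force between bar and cradle above 4 N), for 0.2 s.
2. the bar's tail is trapped under the keeper, the bar let go, and the cask stays up (all of step 1 and contact force between the fingers and bar below 0.2 N and x of bar_neck in the frame of keeper_under between -0.016 and 0.016 m and z of bar_neck in the frame of keeper_under below 0.006 m), for 0.3 s.
3. the tall chock stands on the bed endways under the still raised tube (all of step 1 and y of tall_chock in the frame of stillage between -0.06 and 0.06 m and angle between the x axis of tall_chock and the y axis of stillage, either way round below 0.35 rad and angle between tall_chock's own z axis and vertical below 0.08 rad and z of tall_chock in the frame of stillage below 0.026 m and contact force between the fingers and tall_chock below 0.2 N and x of tall_chock in the frame of stillage between -0.1 and 0.1 m), for 0.2 s.
4. the tube rests on the chock and the bar no longer carries it (contact force between tall_chock and cradle above 5 N and contact force between bar and cradle below 0.5 N and value of joint tilt between 0.078 and 0.098 rad), for 0.2 s.
At the end, for the whole second after the job is handed in: The tube rests on the flat top of the tall chock (tilt 0.078 to 0.098 rad, over 5 N), chock flat and endways (within 0.35 rad), its middle within 60 mm of the tube; bar flat and still on the bare table, clear of the stillage; other things within 30 mm of their start (value of joint tilt between 0.078 and 0.098 rad and contact force between tall_chock and cradle above 5 N and y of tall_chock in the frame of stillage between -0.06 and 0.06 m and angle between the x axis of tall_chock and the y axis of stillage, either way round below 0.35 rad and angle between tall_chock's own z axis and vertical below 0.08 rad and height (world z) of bar below 0.008 m and angle between bar's own z axis and vertical below 0.05 rad and contact force between bar and stillage below 0.1 N and linear speed of each of bar, tall_chock below 0.02 m/s); the robot touches nothing.
It fails at once if the cask is dropped (its tilt falls faster than 0.8 rad/s, 0.19 m/s at the tube) (velocity of joint tilt below -0.8 rad/s).
It fails at once if the low chock, jug, bottle or mallet is moved by more than 30 mm (distance of any of low_chock, jug, bottle, mallet from where it was at the start of the episode above 0.03 m).
It also fails if it takes over 72 s, if anything falls off the work surface, if the arm or the gripper's body presses on something with over 40 N, if the wrist force passes 120 N, or if a joint passes its speed limit or range.

## Working session

There is one attempt and no reset: what is moved stays moved. The work goes in short steps, Python scripts to look and compute and a tool call to move; the robot and the scene stay as the last step left them, time stands still between calls to the robot, and variables do not carry over. Pictures are saved under pics/ and viewed, and the job is handed in when it is done.

Besides the shell and the picture viewer there is one more tool, called after "Call:" as name(argument=value, ...), one argument or row to a line, values as JSON. servo_tool: Moves the arm, as the interface text tells. Its arguments: {"type":"object","properties":{"angular":{"type":"array","items":{"type":"array","items":{"type":"number"}}},"slide":{"type":"array","items":{"type":"array","items":{"type":"number"}}},"grip":{"type":"array","items":{"type":"number"}}},"required":["angular","slide","grip"]}

```bash
ls; mkdir -p pics; python3 - <<'E'
from plant import bot
import cv2,numpy as np
print(bot.get_obs())
for n in("side","top"):
    c=bot.capture(n); cv2.imwrite(f"pics/{n}0.png",c["img"]); np.savez(f"{n}0.npz",**c)
    print(n,c["fov_y"],c["cx"],c["cy"],c["R"],c["t"],c['range_z'].min(),c['range_z'].max())
E
```

```text
pics
{'time': 0.0, 'joint_positions': array([-1.30301181e+00,  3.42720935e-01,  1.52499868e+00,  8.94587465e-06,
        1.27538136e+00, -1.46010528e-01]), 'dq': array([-0.00098622, -0.00032644,  0.00041665,  0.00032852, -0.00080339,
       -0.00011787]), 'tau': array([-4.32237775e-04, -4.31237054e+01, -2.44223982e+01,  7.17594847e-02,
        5.59428404e-02, -1.65151228e-04]), 'tool_pos': array([ 211.00835475, -480.29973818,  226.05228426]), 'tcp_rot': array([-3.14010163e+00, -2.27911361e-04,  4.13792267e-01]), 'contact_force': array([ 0.15403426, -0.19102276,  0.97144094]), 'moment': array([ 0.04344998, -0.00477932, -0.07027241]), 'grip_width': 91.71855696429593}
side 42.60826402233215 253.38754877521762 205.60250630095837 [[-0.9957415  -0.08971746  0.02120481]
 [-0.07539988  0.66021498 -0.74728243]
 [ 0.05304455 -0.74569897 -0.66416814]] [ 513.14806321  142.79374108 1714.20673249] 0.0 3999.9985
top 57.08401174318544 258.39283704075353 189.35671392202738 [[-0.00521803 -0.9999799  -0.00360075]
 [-0.99039731  0.00566542 -0.13813422]
 [ 0.13815184  0.00284539 -0.99040697]] [ -48.69426251  506.8472066  1367.66092553] 0.0 2403.142
```

View pics/side0.png

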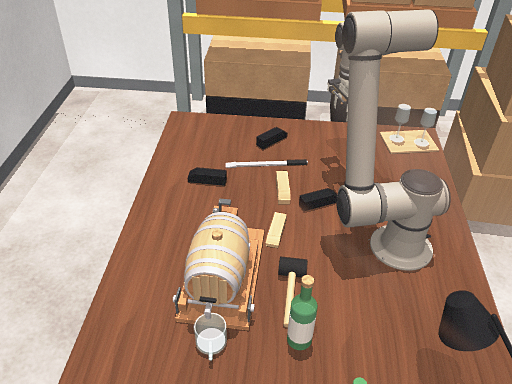

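View pics/top0.png

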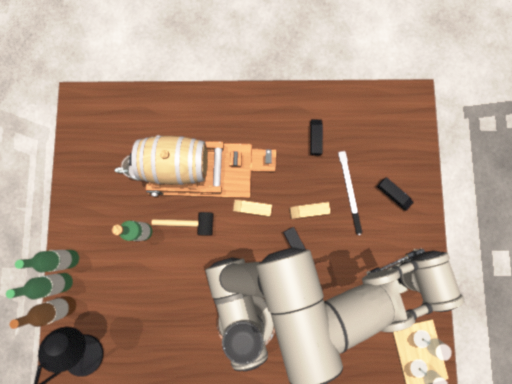

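```bash
cat > h.py <<'E'
import numpy as np,cv2
def load(n): return dict(np.load(n))
def f(c): return c["img"].shape[0]/2/np.tan(np.radians(float(c["fov_y"]))/2)
def cloud(c):
    z=c["range_z"].astype(float);h,w=z.shape;u,v=np.meshgrid(np.arange(w),np.arange(h));F=f(c)
    P=np.stack([(u-c["cx"])/F*z,(v-c["cy"])/F*z,z],-1)
    return (P-c["t"])@c["R"]
def ray(c,u,v,h):
    F=f(c);d=c["R"].T@np.array([(u-c["cx"])/F,(v-c["cy"])/F,1]);o=-c["R"].T@c["t"]
    return o+d*(h-o[2])/d[2]
def proj(c,X):
    p=np.asarray(X)@c["R"].T+c["t"];F=f(c);return np.stack([p[...,0]/p[...,2]*F+c["cx"],p[...,1]/p[...,2]*F+c["cy"]],-1)
E
python3 - <<'E'
from h import *
c=load("top0.npz");P=cloud(c)
cv2.imwrite("pics/t0a.png",cv2.resize(c["img"][120:250,100:300],None,fx=4,fy=4,interpolation=cv2.INTER_CUBIC))
cv2.imwrite("pics/t0b.png",cv2.resize(c["img"][110:260,220:420],None,fx=4,fy=4,interpolation=cv2.INTER_CUBIC))
s=load("side0.npz")
cv2.imwrite("pics/s0a.png",cv2.resize(s["img"][120:360,160:340],None,fx=2.5,fy=2.5,interpolation=cv2.INTER_CUBIC)[:600])
Q=cloud(s)
for (u,v) in [(240,160),(268,160),(235,185),(310,210),(250,208),(345,180),(400,250),(440,100)]: print(u,v,P[v,u].round(1))
for (u,v) in [(283,180),(276,228),(240,164),(220,205)]: print(u,v,Q[v,u].round(1))
E
```

```text
240 160 [622.1  20.9  53.2]
268 160 [616.3 -89.7  76.1]
235 185 [526.7  42.6  21.2]
310 210 [ 422.2 -252.3   49.1]
250 208 [433.2 -17.7  26.7]
345 180 [ 547.1 -403.9    5.9]
400 250 [ 265.1 -611.8    2.4]
440 100 [ 1186.6 -1216.4  -741.9]
283 180 [ 425.3 -258.3   51.8]
276 228 [437.5 -13.1  30.2]
240 164 [ 606.9 -396.8    9.5]
220 205 [644.1 -79.   59.2]
```

View pics/t0a.png

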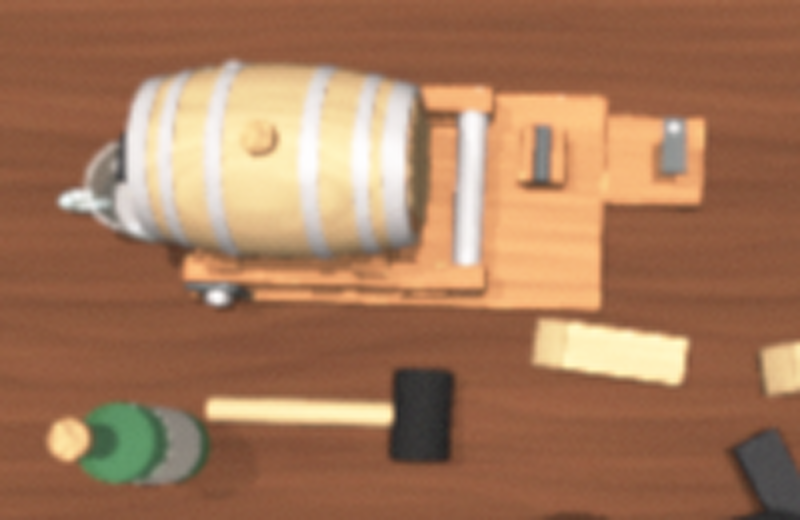

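View pics/t0b.png

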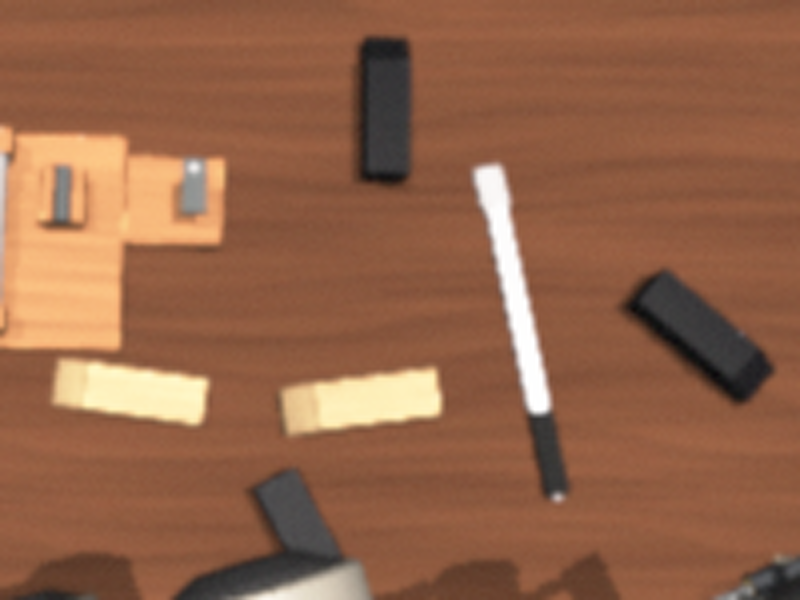

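View pics/s0a.png

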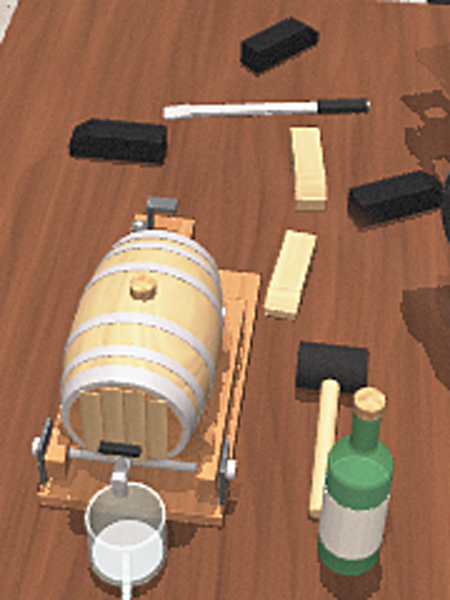

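```bash
cat > m.py <<'E'
from h import *
c=load("top0.npz");P=cloud(c);im=c["img"];hsv=cv2.cvtColor(im,cv2.COLOR_BGR2HSV)
def pts(mask,h):
    v,u=np.nonzero(mask);return np.array([ray(c,a,b,h) for a,b in zip(u,v)])
for (u,v) in [(240,185),(265,165),(235,190),(310,210),(250,208),(350,190),(218,165),(260,220),(357,225)]: print(u,v,im[v,u],hsv[v,u],P[v,u].round(0))
def rect(mask,h,name):
    n,l,st,ce=cv2.connectedComponentsWithStats(mask.astype(np.uint8))
    k=1+np.argmax(st[1:,4]);cn,_=cv2.findContours((l==k).astype(np.uint8),0,2)
    cn=max(cn,key=cv2.contourArea)
    (cx,cy),(w,hh),a=cv2.minAreaRect(np.float32([ray(c,*p[0],h)[:2] for p in cn]))
    print(name,cx,cy,w,hh,a,'n',st[k,4],'z',np.median(P[...,2][l==k]))
V,S,H=hsv[...,2],hsv[...,1],hsv[...,0]
# chocks
reg=np.zeros(V.shape,bool);reg[195:225,285:335]=1
m=(P[...,2]>12)&reg&(V>150)
rect(m,46,'A top');
reg[:]=0;reg[195:220,230:276]=1
m=(P[...,2]>12)&reg&(V>190);rect(m,28,'B top')
reg[:]=0;reg[145:240,332:368]=1
m=(S<60)&(V>100)&reg;rect(m,10,'bar white')
v,u=np.nonzero(m);X=pts(m,10)
d=X[:,:2].mean(0);uu,ss,vt=np.linalg.svd(X[:,:2]-d,full_matrices=False);print('axis',vt[0],d,((X[:,:2]-d)@vt[0]).min(),((X[:,:2]-d)@vt[0]).max())
m2=(V<70)&reg;rect(m2,12,'grip')
# plank & bed orange
o=(H>5)&(H<18)&(S>120)&(V>150)
reg[:]=0;reg[140:200,228:280]=1
m=o&reg
cv2.imwrite("pics/m.png",(m*255).astype(np.uint8)[130:210,200:290].repeat(6,0).repeat(6,1))
E
python3 m.py
```

```text
240 185 [122 182 246] [ 15 129 246] [527.  23.  17.]
265 165 [ 98 146 217] [ 12 140 217] [607. -79.  25.]
235 190 [119 178 244] [ 14 131 244] [507.  43.  16.]
310 210 [185 238 253] [ 23  69 253] [ 422. -252.   49.]
250 208 [191 242 254] [ 24  63 254] [433. -18.  27.]
350 190 [253 253 254] [  0   1 254] [ 505. -421.   12.]
218 165 [230 232 236] [ 10   6 236] [599. 106.  71.]
260 220 [ 70  97 150] [ 10 136 150] [387. -57.  -5.]
357 225 [53 54 54] [30  5 54] [ 364. -444.    9.]
A top 422.2239990234375 -252.0460968017578 46.119384765625 152.3608856201172 7.1253156661987305 n 460 z 44.73393141763593
B top 434.6868896484375 -26.545021057128906 147.94651794433594 44.98260498046875 81.515625 n 422 z 26.91413333030264
bar white 540.0045776367188 -416.1533203125 260.5578918457031 33.08469772338867 10.76010513305664 n 436 z 8.38887101720543
axis [-0.98535695 -0.1705042 ] [ 539.50374125 -414.61190197] -130.41368948109348 214.3698347640776
grip 372.9620666503906 -440.93109130859375 73.26365661621094 20.418115615844727 8.857166290283203 n 95 z 12.569013664909578
```

View pics/m.png

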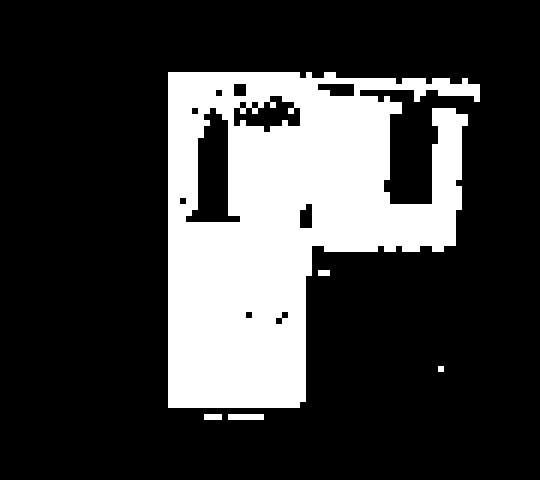

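```bash
cat > e.py <<'E'
from h import *
c=load("top0.npz");g=c["img"][...,1].astype(float)
def edge(line,a,b):
    # strongest |gradient| between a,b with parabola
    d=np.abs(np.diff(line[a:b+1]));k=int(np.argmax(d))
    if 0<k<len(d)-1:
        den=d[k-1]-2*d[k]+d[k+1];o=.5*(d[k-1]-d[k+1])/den if den else 0
    else:o=0
    return a+k+.5+o
def fit(pts,name,h=20):
    X=np.array([ray(c,u,v,h)[:2] for u,v in pts])
    vx,vy,x0,y0=cv2.fitLine(np.float32(X),cv2.DIST_HUBER,0,.01,.01).ravel()
    n=np.array([-vy,vx]);r=(X-[x0,y0])@n
    print(name,'dir deg',np.degrees(np.arctan2(vy,vx)).round(2),'pt',x0.round(1),y0.round(1),'rms',r.std().round(2))
fit([(edge(g[v],246,256),v) for v in range(172,195)],'bed -y edge')
fit([(edge(g[v],271,281),v) for v in range(152,170)],'plank -y edge')
fit([(u,edge(g[:,u],166,178)) for u in range(256,274)],'plank -x edge')
fit([(u,edge(g[:,u],192,202)) for u in range(225,248)],'bed -x edge(top20)')
fit([(u,edge(g[:,u],140,148)) for u in range(228,249)],'bed +x edge')
for u in(222,):
  pass
# tube: brightness centre rows 150-183
r=[]
for v in range(152,183):
    l=c["img"][v,208:228].astype(float).min(-1);w=np.clip(l-150,0,None)
    r.append((208+(w*np.arange(20)).sum()/w.sum(),v))
print(r[::6]);fit(r,'tube',68)
P=cloud(c)
# nose of fulcrum and keeper from cloud
def med(m,n): q=P[m];print(n,len(q),np.median(q,0).round(1),q.min(0).round(0),q.max(0).round(0))
reg=np.zeros(g.shape,bool);reg[145:172,226:246]=1;med(reg&(P[...,2]>52)&(P[...,2]<85),'fulcrum')
reg[:]=0;reg[140:172,260:280]=1;med(reg&(P[...,2]>52)&(P[...,2]<95),'keeper')
reg[:]=0;reg[150:184,212:226]=1;med(reg&(P[...,2]>55)&(P[...,2]<85),'tube')
E
python3 e.py
```

```text
bed -y edge dir deg -1.19 pt 534.4 -16.4 rms 0.62
plank -y edge dir deg -2.97 pt 632.1 -121.3 rms 0.68
plank -x edge dir deg 89.6 pt 585.7 -70.9 rms 0.16
bed -x edge(top20) dir deg 75.43 pt 472.7 32.8 rms 4.36
bed +x edge dir deg 88.47 pt 699.3 35.1 rms 0.37
[(np.float64(217.706008583691), 152), (np.float64(217.58949880668257), 158), (np.float64(217.28426395939087), 164), (np.float64(216.93269230769232), 170), (np.float64(216.57985257985257), 176), (np.float64(216.4102564102564), 182)]
tube dir deg -2.06 pt 604.2 109.3 rms 0.25
fulcrum 154 [628.5  39.9  58. ] [600.  17.  52.] [658.  61.  69.]
keeper 68 [624.9 -90.   71.3] [ 606. -102.   63.] [646. -78.  78.]
tube 243 [593.  109.3  70.4] [527.  95.  56.] [661. 126.  81.]
```

Call:
servo_tool(
  angular=[
    [0,0,-5],
    [0,0,-10],
    [0,0,-15],
    [0,0,-15],
    [0,0,-15],
    [0,0,-15],
    [0,0,-15],
    [0,0,-15],
    [0,0,-15],
    [0,0,-15],
  ],
  slide=[
    [32,7,-25],
    [64,14,-50],
    [96,21,-75],
    [128,28,-100],
    [160,36,-130],
    [192,44,-155],
    [192,44,-190],
    [192,44,-215],
    [192,44,-215],
    [192,44,-215],
  ],
  grip=[0,0,0,0,0,0,0,0,0,0],
)

```text
time: 0.93
tool_pos: [402.5, -435.8, 10.6]
tcp_rot: [-3.138, 0.002, 0.152]
contact_force: [0.3, 0.8, 0.2]
grip_width: 45.7
```

```bash
python3 - <<'E'
from h import *
from plant import bot
print(bot.get_obs())
for n in("side","top"):
    c=bot.capture(n);np.savez(f"{n}1.npz",**c)
    a=c["img"][110:260,220:420] if n=="top" else c["img"][100:250,180:380]
    cv2.imwrite(f"pics/{n}1.png",cv2.resize(a,None,fx=4,fy=4,interpolation=cv2.INTER_CUBIC))
E
```

```text
{'time': 0.9333, 'joint_positions': array([-9.54134749e-01,  7.05962202e-01,  1.56241255e+00, -1.08353034e-04,
        8.76902321e-01,  4.64560228e-01]), 'dq': array([-1.26728945e-02, -5.96929412e-02, -4.08786597e-02,  1.07664332e-03,
        4.61484584e-03,  4.48984524e-05]), 'tau': array([ 5.07923327e-01, -5.15225136e+01, -1.68290538e+01,  7.98123004e-02,
       -5.74106129e-02, -9.38907506e-04]), 'tool_pos': array([ 402.52287667, -435.76635187,   10.55426246]), 'tcp_rot': array([-3.13833591e+00,  1.72496978e-03,  1.52173608e-01]), 'contact_force': array([0.27677765, 0.79732596, 0.1547223 ]), 'moment': array([0.04063188, 0.03769991, 0.02935974]), 'grip_width': 45.747677251973705}
```

View pics/side1.png

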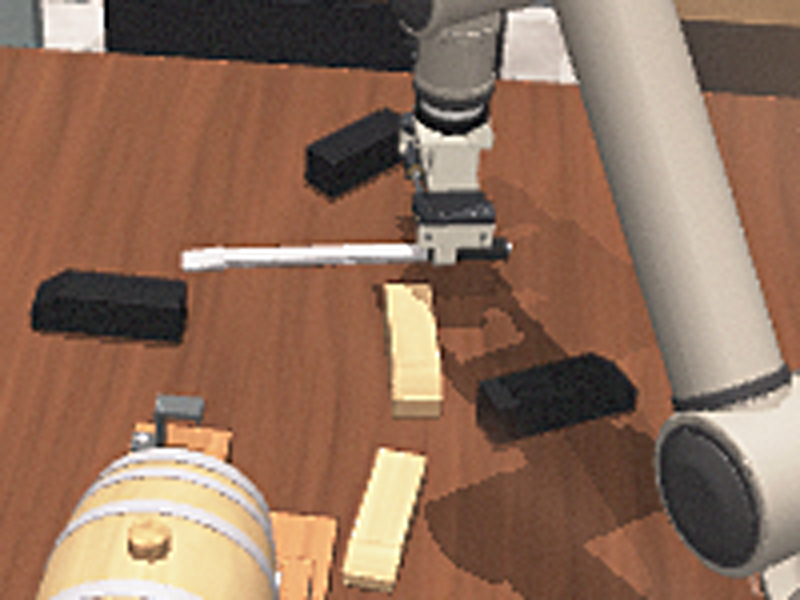

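Call:
servo_tool(
  angular=[
    [0,0,0],
    [0,0,0],
    [0,0,0],
    [0,0,0],
    [0,0,0],
    [0,0,0],
    [0,0,0],
  ],
  slide=[
    [0,0,-8],
    [0,0,-8],
    [0,0,-8],
    [0,0,-8],
    [0,0,-8],
    [0,0,-8],
    [0,0,-8],
  ],
  grip=[0,-1,-1,-1,-1,-1,-1],
)

```text
time: 1.62
tool_pos: [403.3, -437.3, 4.4]
tcp_rot: [3.14, -0.0, 0.152]
contact_force: [-0.7, -0.8, 4.1]
grip_width: 23.3
```

Call:
servo_tool(
  angular=[
    [0,0,0],
    [0,0,0],
    [0,0,0],
    [0,0,0],
    [0,0,0],
    [0,0,0],
  ],
  slide=[
    [0,0,10],
    [0,0,25],
    [0,0,50],
    [0,0,80],
    [0,0,100],
    [0,0,100],
  ],
  grip=[-1,-1,-1,-1,-1,-1],
)

```text
time: 2.12
tool_pos: [404.4, -438.2, 108.2]
tcp_rot: [3.135, -0.003, 0.152]
contact_force: [0.4, -1.8, -3.1]
grip_width: 23.8
```

```bash
python3 - <<'E'
from h import *
from plant import bot
o=bot.get_obs();print({k:o[k] for k in('time','tool_pos','tcp_rot','contact_force','moment','grip_width')})
for n in("side","top"):
    c=bot.capture(n);np.savez(f"{n}2.npz",**c)
    a=c["img"][110:260,220:420] if n=="top" else c["img"][80:230,180:380]
    cv2.imwrite(f"pics/{n}2.png",cv2.resize(a,None,fx=4,fy=4,interpolation=cv2.INTER_CUBIC))
E
```

```text
{'time': 2.1167, 'tool_pos': array([ 404.38686301, -438.18306875,  108.15458012]), 'tcp_rot': array([ 3.13547857e+00, -2.97319672e-03,  1.52321547e-01]), 'contact_force': array([ 0.38680839, -1.79146634, -3.0604928 ]), 'moment': array([-0.08021143,  0.22122186, -0.11939924]), 'grip_width': 23.808205737590864}
```

View pics/side2.png

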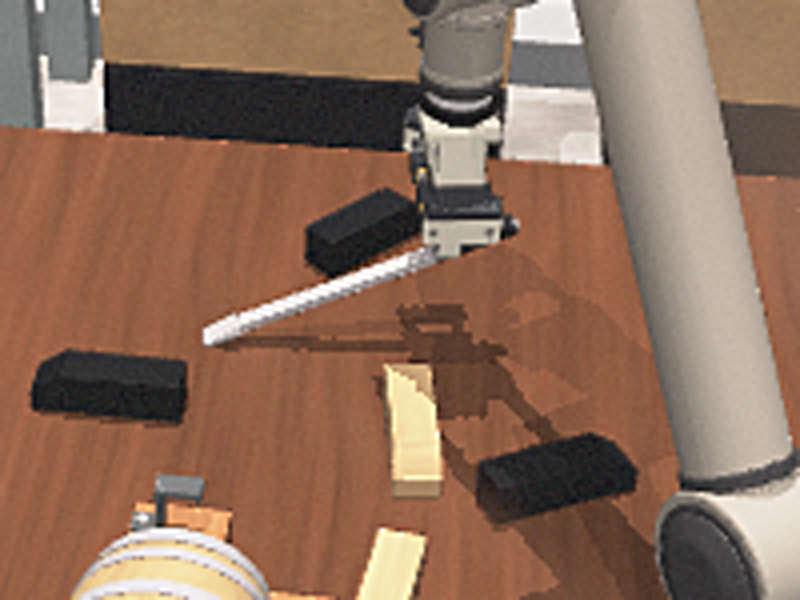

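View pics/top2.png

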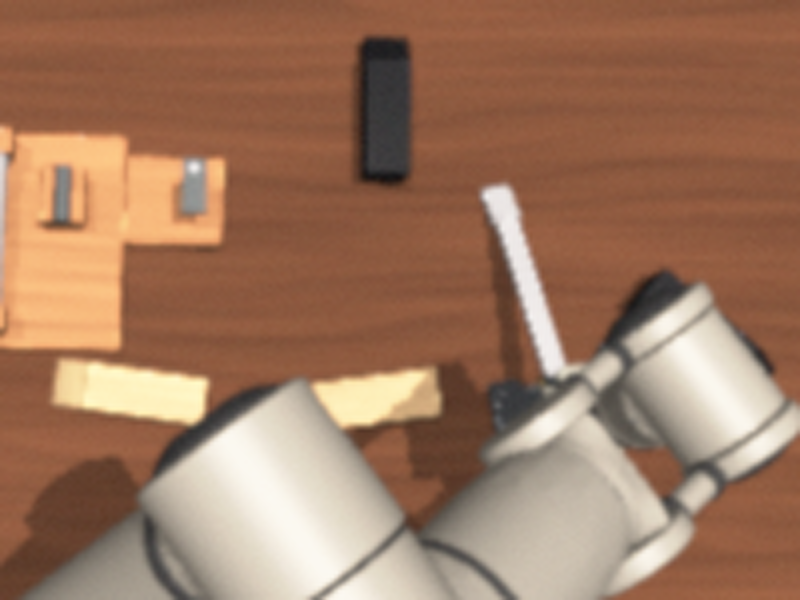

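```bash
cat > barfit.py <<'E'
from h import *
# bar axis from white pixels of both views, points above table
def barline(cs,box,lo=4,hi=250):
    out=[]
    for c in cs:
        P=cloud(c);hsv=cv2.cvtColor(c["img"],cv2.COLOR_BGR2HSV)
        m=(hsv[...,1]<45)&(hsv[...,2]>120)&(P[...,2]>lo)&(P[...,2]<hi)
        for k in range(2): m&=(P[...,k]>box[k][0])&(P[...,k]<box[k][1])
        n,l,st,_=cv2.connectedComponentsWithStats(m.astype(np.uint8));
        if n<2: print('none');continue
        m=l==1+np.argmax(st[1:,4])
        X=P[m];
        vx=cv2.fitLine(np.float32(X),cv2.DIST_HUBER,0,.01,.01).ravel();d,p=vx[:3],vx[3:]
        t=(X-p)@d;a,b=p+d*np.percentile(t,1),p+d*np.percentile(t,99)
        print(len(X),'dir',d.round(3),'elev',np.arcsin(d[2]).round(3),'yawdeg',np.degrees(np.arctan2(d[1],d[0])).round(2),'ends',a.round(1),b.round(1),'len',np.linalg.norm(b-a).round(0));out.append((d,p))
    return out
E
python3 - <<'E'
from barfit import *
barline([load("side2.npz"),load("top2.npz")],[(435,720),(-480,-360)])
E
```

```text
237 dir [ 0.91   0.121 -0.396] elev -0.407 yawdeg 7.56 ends [ 435.8 -426.5   97.9] [ 641.4 -399.2    8.5] len 226.0
277 dir [ 0.912  0.13  -0.39 ] elev -0.4 yawdeg 8.13 ends [ 446.3 -429.8   92.2] [ 641.1 -402.     8.9] len 214.0
```

Call:
servo_tool(
  angular=[
    [0,0,0],
    [0,0,0],
    [0,0,0],
    [0,0,0],
    [0,0,0],
  ],
  slide=[
    [0,0,20],
    [0,0,40],
    [0,0,60],
    [0,0,80],
    [0,0,80],
  ],
  grip=[-1,-1,-1,-1,-1],
)

```text
time: 2.63
tool_pos: [403.6, -437.3, 185.2]
tcp_rot: [3.139, -0.001, 0.152]
contact_force: [0.2, -1.1, -3.1]
grip_width: 23.6
```

```bash
python3 - <<'E'
from barfit import *
from plant import bot
o=bot.get_obs();print({k:o[k] for k in('time','tool_pos','tcp_rot','contact_force','moment','grip_width')})
cs=[]
for n in("side","top"):
    c=bot.capture(n);np.savez(f"{n}3.npz",**c);cs.append(c)
barline(cs,[(435,720),(-480,-360)])
o=bot.get_obs();print(o['tool_pos'],o['time'],o['moment'])
cv2.imwrite("pics/side3.png",cv2.resize(cs[0]["img"][80:230,180:380],None,fx=4,fy=4,interpolation=cv2.INTER_CUBIC))
E
```

```text
{'time': 2.6333, 'tool_pos': array([ 403.58268413, -437.31305114,  185.18652242]), 'tcp_rot': array([ 3.13933028e+00, -9.88320064e-04,  1.52139147e-01]), 'contact_force': array([ 0.20445791, -1.09099428, -3.08314504]), 'moment': array([-0.15891239,  0.26160132, -0.08588673]), 'grip_width': 23.594844571922575}
208 dir [ 0.721  0.115 -0.683] elev -0.752 yawdeg 9.03 ends [ 435.  -428.1  156.5] [ 589.8 -403.5    9.8] len 215.0
206 dir [ 0.726  0.108 -0.679] elev -0.747 yawdeg 8.44 ends [ 446.4 -429.3  144.7] [ 590.  -408.    10.2] len 198.0
[ 402.65575919 -436.39791958  182.03223501] 2.7333 [-0.26997871  0.27323264 -0.18169838]
```

View pics/side3.png

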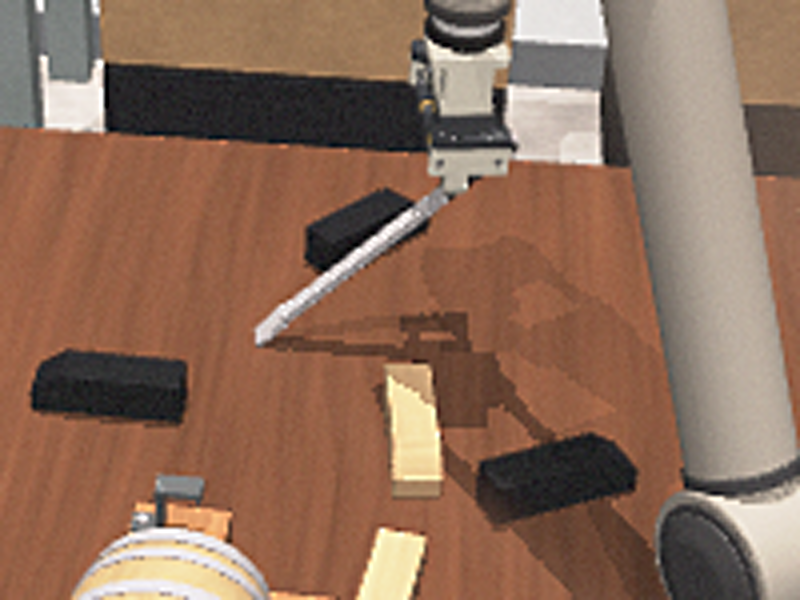

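Call:
servo_tool(
  angular=[
    [0,0,0],
    [0,0,0],
    [0,0,0],
    [0,0,0],
    [0,0,0],
    [0,0,0],
    [0,0,0],
    [0,0,0],
    [0,0,0],
    [0,0,0],
  ],
  slide=[
    [0,0,-30],
    [0,0,-60],
    [0,0,-90],
    [0,0,-120],
    [0,0,-145],
    [0,0,-165],
    [0,0,-175],
    [0,0,-178],
    [0,0,-178],
    [0,0,-178],
  ],
  grip=[-1,-1,-1,-1,-1,-1,-1,-1,-1,-0.2],
)

```text
time: 3.57
tool_pos: [402.7, -436.0, 4.7]
tcp_rot: [-3.14, 0.001, 0.152]
contact_force: [0.4, -0.1, -0.5]
grip_width: 27.0
```

Call:
servo_tool(
  angular=[
    [0,0,0],
    [0,0,0],
    [0,0,0],
    [0,0,0],
    [0,0,0],
  ],
  slide=[
    [0,0,0],
    [0,0,0],
    [0,0,20],
    [0,0,60],
    [0,0,60],
  ],
  grip=[-0.2,-0.2,-0.2,-0.2,-0.2],
)

```text
time: 3.98
tool_pos: [405.6, -439.9, 72.1]
tcp_rot: [3.132, -0.005, 0.152]
contact_force: [1.4, -1.2, 0.5]
grip_width: 36.6
```

```bash
python3 - <<'E'
from barfit import *
from plant import bot
o=bot.get_obs();print({k:o[k] for k in('time','tool_pos','tcp_rot','contact_force','moment','grip_width')})
cs=[]
for n in("side","top"):
    c=bot.capture(n);np.savez(f"{n}4.npz",**c);cs.append(c)
barline(cs,[(405,720),(-480,-360)],lo=-5,hi=30)
a=cs[0]["img"][80:230,180:380];b=cs[1]["img"][110:260,220:420]
cv2.imwrite("pics/st4.png",cv2.resize(np.hstack([a,b]),None,fx=2,fy=2,interpolation=cv2.INTER_CUBIC))
E
```

```text
{'time': 3.9833, 'tool_pos': array([ 405.6191967 , -439.91900292,   72.10227086]), 'tcp_rot': array([ 3.13161437, -0.00515183,  0.15209655]), 'contact_force': array([ 1.37973425, -1.23221414,  0.53373139]), 'moment': array([-0.02695092, -0.00279483, -0.05141943]), 'grip_width': 36.62858663679467}
266 dir [ 0.988  0.152 -0.005] elev -0.005 yawdeg 8.73 ends [ 417.7 -428.3    8.2] [ 664.3 -390.4    7. ] len 249.0
346 dir [ 0.986  0.164 -0.011] elev -0.011 yawdeg 9.42 ends [ 448.5 -428.6    9.6] [ 663.9 -392.9    7.2] len 218.0
```

View pics/st4.png

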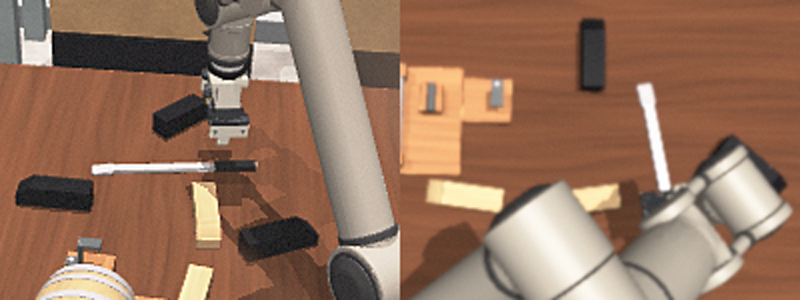

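Call:
servo_tool(
  angular=[
    [0,0,0],
    [0,0,0],
    [0,0,0],
    [0,0,0],
    [0,0,0],
    [0,0,0],
    [0,0,0],
    [0,0,0],
    [0,0,0],
    [0,0,0],
  ],
  slide=[
    [38,6,0],
    [76,12.5,0],
    [76,12.5,-30],
    [76,12.5,-50],
    [76,12.5,-60],
    [76,12.5,-63],
    [76,12.5,-63],
    [76,12.5,-63],
    [76,12.5,-63],
    [76,12.5,-63],
  ],
  grip=[-0.2,-0.2,-0.2,-0.2,-0.2,-0.2,-1,-1,-1,-1],
)

```text
time: 4.92
tool_pos: [478.9, -424.5, 3.0]
tcp_rot: [3.141, -0.0, 0.152]
contact_force: [-0.1, -0.3, -1.6]
grip_width: 19.6
```

Call:
servo_tool(
  angular=[
    [0,0,0],
    [0,0,0],
    [0,0,0],
    [0,0,0],
    [0,0,0],
    [0,0,0],
    [0,0,0],
    [0,0,0],
  ],
  slide=[
    [0,0,0],
    [0,0,0],
    [0,0,5],
    [0,0,15],
    [0,0,35],
    [0,0,60],
    [0,0,80],
    [0,0,80],
  ],
  grip=[-1,-1,-1,-1,-1,-1,-1,-1],
)

```text
time: 5.58
tool_pos: [481.1, -426.2, 88.1]
tcp_rot: [3.134, -0.005, 0.152]
contact_force: [0.2, -0.9, -2.7]
grip_width: 19.5
```

```bash
python3 - <<'E'
from barfit import *
from plant import bot
o=bot.get_obs();print({k:o[k] for k in('time','tool_pos','tcp_rot','contact_force','moment','grip_width')})
cs=[]
for n in("side","top"):
    c=bot.capture(n);np.savez(f"{n}5.npz",**c);cs.append(c)
barline(cs,[(485,720),(-480,-360)],lo=-5,hi=150)
a=cs[0]["img"][80:230,180:380];b=cs[1]["img"][110:260,220:420]
cv2.imwrite("pics/st5.png",cv2.resize(np.hstack([a,b]),None,fx=2,fy=2,interpolation=cv2.INTER_CUBIC))
E
```

```text
{'time': 5.5833, 'tool_pos': array([ 481.08161507, -426.20511722,   88.07910805]), 'tcp_rot': array([ 3.13413553, -0.00489974,  0.15205436]), 'contact_force': array([ 0.15353839, -0.85401754, -2.72630623]), 'moment': array([-0.09057343, -0.12263463, -0.03586297]), 'grip_width': 19.49346530513628}
194 dir [ 0.99   0.143 -0.013] elev -0.013 yawdeg 8.24 ends [ 489.3 -418.4   94. ] [ 667.4 -392.6   91.7] len 180.0
233 dir [ 0.987  0.155 -0.032] elev -0.032 yawdeg 8.94 ends [ 532.  -416.4   92.2] [ 665.2 -395.4   87.9] len 135.0
```

View pics/st5.png

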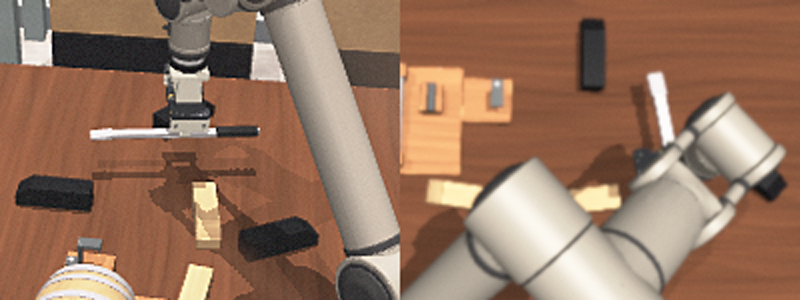

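```bash
cat > plan.py <<'E'
import numpy as np
from scipy.spatial.transform import Rotation as Ro
O=np.array([590.5,110,0.]);YAW=np.radians(-1.7);RS=Ro.from_euler('z',YAW)
def s2w(p): return RS.apply(p)+O
def w2s(p): return RS.inv().apply(np.asarray(p)-O)
def bar_pose(xf,psi,toe_up,lift=0,back=0,x80=80):
    """bar x80 on nose at stillage x=xf; psi toe toward +x; returns (R,origin) world"""
    # bar frame: x toe, z up
    yaw=np.pi/2-psi
    R=Ro.from_euler('z',yaw)*Ro.from_euler('y',-toe_up)
    n=R.apply([0,0,1]);d=R.apply([1,0,0])
    c=np.array([xf,-70,56.])+(9+lift)*n-back*d
    return RS*R, s2w(c-x80*d)
def tool(Rb,ob,p=(-18,0,3),tilt=None):
    return Rb*Ro.from_matrix(np.diag([1.,-1,-1])), ob+Rb.apply(p)
def rel(Rc,pc,Rt,pt): return (Rt*Rc.inv()).as_rotvec(degrees=True).round(2),(pt-pc).round(1)
E
python3 - <<'E'
from plan import *
Rc=Ro.from_euler('xyz',[np.pi,0,.152]);pc=np.array([479.1,-424.2,82.7])
for nm,a in [('pre',(35,.22,-.44,10,65)),('ins',(35,.22,-.44,3,0)),('rest',(35,.22,-.38,0,0))]:
    Rb,ob=bar_pose(*a);Rt,pt=tool(Rb,ob);print(nm,'tool',pt.round(1),Rt.as_euler('xyz').round(3),'rel',rel(Rc,pc,Rt,pt))
    print('  tip_s',w2s(ob+Rb.apply([170,0,0])).round(1),'neck',w2s(ob+Rb.apply([-50,0,10])).round(1))
# rot only yaw
Rt=Ro.from_euler('z',75.7-8.7,degrees=True)*Rc
E
```

```text
pre tool [589.3 -94.8 145.3] [3.142 0.44  1.321] rel (array([-17.93,  19.77,  65.85]), array([110.2, 329.4,  62.6]))
  tip_s [ 41.7 -40.   62.5] neck [  -0.8 -230.1  165.3]
ins tool [603.1 -40.7 111.3] [3.142 0.44  1.321] rel (array([-17.93,  19.77,  65.85]), array([124. , 383.5,  28.6]))
  tip_s [53.9 14.5 28.5] neck [  11.4 -175.6  131.3]
rest tool [602.  -44.9 103.5] [3.142 0.38  1.321] rel (array([-15.48,  17.08,  66.14]), array([122.9, 379.3,  20.8]))
  tip_s [54.  14.8 31. ] neck [  10.2 -180.9  121.9]
```

Call:
servo_tool(
  angular=[
    [0,0,0],
    [-1.5,1.65,5.5],
    [-3,3.3,11],
    [-4.5,4.95,16.5],
    [-6,6.6,22],
    [-7.5,8.25,27.5],
    [-9,9.9,33],
    [-10.5,11.55,38.5],
    [-12,13.2,44],
    [-13.5,14.85,49.5],
  ],
  slide=[
    [0,0,25],
    [0,30,60],
    [10,60,90],
    [20,90,110],
    [30,120,120],
    [42,150,120],
    [54,180,120],
    [66,210,120],
    [78,240,120],
    [90,270,120],
  ],
  grip=[-1,-1,-1,-1,-1,-1,-1,-1,-1,-1],
)

```text
time: 6.52
tool_pos: [568.8, -152.2, 200.6]
tcp_rot: [3.093, 0.338, 1.022]
contact_force: [0.2, 0.0, -4.5]
grip_width: 19.7
```

Call:
servo_tool(
  angular=[
    [0,0,0],
    [0,0,0],
  ],
  slide=[
    [0,0,0],
    [0,0,0],
  ],
  grip=[-1,-1],
)

```text
time: 6.68
tool_pos: [569.1, -151.2, 200.3]
tcp_rot: [3.093, 0.336, 1.022]
contact_force: [0.3, -1.1, -5.2]
grip_width: 19.4
```

```bash
python3 - <<'E'
from plan import *
from plant import bot
o=bot.get_obs();print(o['time'],o['tool_pos'],o['tcp_rot'],o['moment'],o['joint_positions'])
Rc=Ro.from_rotvec([-13.5,14.85,49.5],degrees=True)*Ro.from_euler('xyz',[np.pi,0,.152]);pc=np.array([479.1,-424.2,82.7])+[90,270,120]
print(pc,Rc.as_euler('xyz'))
for nm,a in [('pre+',(35,.22,-.44,10,65)),('ins',(35,.22,-.44,3,0))]:
    Rb,ob=bar_pose(*a);Rt,pt=tool(Rb,ob);print(rel(Rc,pc,Rt,pt))
E
```

```text
6.6833 [ 569.10885743 -151.20037429  200.28178031] [3.09332988 0.33591101 1.02160997] [ 0.27163494 -0.2136334  -0.039824  ] [-0.21291997  0.53859198  1.33392425 -0.34152963  1.3490016   0.41734346]
[ 569.1 -154.2  202.7] [3.08904776 0.33541548 1.01564706]
(array([-4.44,  4.93, 16.34]), array([ 20.2,  59.4, -57.4]))
(array([-4.44,  4.93, 16.34]), array([ 34. , 113.5, -91.4]))
```

Call:
servo_tool(
  angular=[
    [-1.5,1.6,5.4],
    [-3,3.3,11],
    [-4.4,4.9,16.3],
    [-4.4,4.9,16.3],
    [-4.4,4.9,16.3],
    [-4.4,4.9,16.3],
  ],
  slide=[
    [7,15,0],
    [14,30,-10],
    [20,55,-25],
    [20,59,-40],
    [20,59,-40],
    [20,59,-40],
  ],
  grip=[-1,-1,-1,-1,-1,-1],
)

```text
time: 7.18
tool_pos: [588.1, -96.1, 161.3]
tcp_rot: [-3.138, 0.44, 1.32]
contact_force: [0.0, -0.4, -3.3]
grip_width: 19.5
```

```bash
python3 - <<'E'
from barfit import *
from plan import *
from plant import bot
o=bot.get_obs();print(o['time'],o['tool_pos'],o['tcp_rot'],o['moment'],o['dq'].round(3))
cs=[]
for n in("side","top"):
    c=bot.capture(n);np.savez(f"{n}6.npz",**c);cs.append(c)
for d,p in barline(cs,[(570,720),(-90,100)],lo=82,hi=200):
    print('stillage at y=-70',w2s(p+d*((-70-w2s(p)[1])/d[1])))
a=cs[0]["img"][120:270,140:340];b=cs[1]["img"][110:260,200:400]
cv2.imwrite("pics/st6.png",cv2.resize(np.hstack([a,b]),None,fx=2,fy=2,interpolation=cv2.INTER_CUBIC))
E
```

```text
7.1833 [588.10158365 -96.14173583 161.2752237 ] [-3.1381065   0.43999407  1.32031304] [ 0.54901098 -0.19098625  0.01603124] [-0.02  -0.032 -0.038 -0.009  0.008 -0.002]
189 dir [ 0.2    0.881 -0.429] elev -0.443 yawdeg 77.24 ends [592.2 -85.4 164.4] [614.8  14.3 115.9] len 113.0
13 dir [ 0.855 -0.443  0.269] elev 0.272 yawdeg -27.36 ends [623.5  65.7  84.2] [640.   57.2  89.4] len 19.0
stillage at y=-70 [ 32.09938039 -69.51362767 103.5660728 ]
stillage at y=-70 [ 87.15598285 -68.68247331 100.59402947]
```

View pics/st6.png

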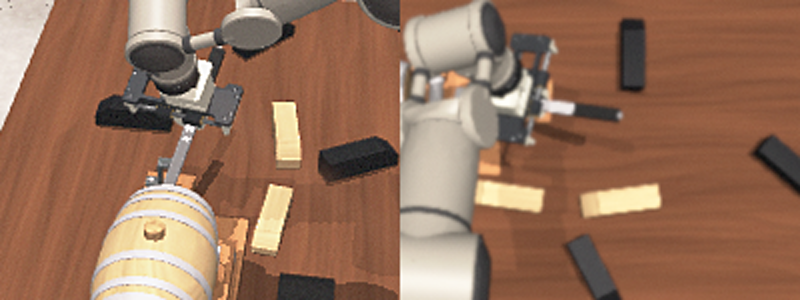

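```bash
python3 - <<'E'
from plan import *
Rc=Ro.from_rotvec([-4.4,4.9,16.3],degrees=True)*Ro.from_rotvec([-13.5,14.85,49.5],degrees=True)*Ro.from_euler('xyz',[np.pi,0,.152]);pc=np.array([479.1,-424.2,82.7])+[90,270,120]+[20,59,-40]
for a in [(35,.22,-.44,2.5,65),(35,.22,-.44,2.5,30),(35,.22,-.44,2.5,0),(35,.22,-.38,-2,0)]:
    Rb,ob=bar_pose(*a);Rt,pt=tool(Rb,ob);print(rel(Rc,pc,Rt,pt))
    tp=np.array([[x,0,10-max(0,x-130)/8] for x in(140,150,155,160,170)]);q=np.array([w2s(ob+Rb.apply(t)) for t in tp]);print('clr tube',(np.hypot(q[:,1],q[:,2]-59)-14).round(1), 'tip',w2s(ob+Rb.apply([170,0,0])).round(1))
E
```

```text
(array([-0.04,  0.03,  0.05]), array([ -0.6,  -2.7, -24.2]))
clr tube [54.3 44.9 40.3 35.8 27.1] tip [ 41.  -43.1  55.8]
(array([-0.04,  0.03,  0.05]), array([  7.2,  28. , -39.1]))
clr tube [21.2 12.9  9.3  6.2  3. ] tip [ 47.9 -12.2  40.8]
(array([-0.04,  0.03,  0.05]), array([ 13.9,  54.3, -51.8]))
clr tube [-0.6  1.6  4.7  8.5 17. ] tip [53.8 14.2 28.1]
(array([ 3.29, -0.83,  0.05]), array([ 12.7,  49.6, -61.1]))
clr tube [ 0.5  1.6  4.2  7.6 15.8] tip [53.8 14.1 29.1]
```

```bash
python3 - <<'E'
from plan import *
Rc=Ro.from_rotvec([-4.4,4.9,16.3],degrees=True)*Ro.from_rotvec([-13.5,14.85,49.5],degrees=True)*Ro.from_euler('xyz',[np.pi,0,.152]);pc=np.array([479.1,-424.2,82.7])+[90,270,120]+[20,59,-40]
for a in [(35,.22,-.46,2.5,65),(35,.22,-.46,2.,30),(35,.22,-.46,2,5)]:
    Rb,ob=bar_pose(*a);Rt,pt=tool(Rb,ob);print(rel(Rc,pc,Rt,pt))
    tp=np.array([[x,0,10-max(0,x-130)/8] for x in(140,150,155,160,170)]);q=np.array([w2s(ob+Rb.apply(t)) for t in tp]);print('clr tube',(np.hypot(q[:,1],q[:,2]-59)-14).round(1), 'tip',w2s(ob+Rb.apply([170,0,0])).round(1))
E
```

```text
(array([-1.15,  0.31,  0.04]), array([ -0.2,  -1.1, -21.3]))
clr tube [53.9 44.6 40.1 35.6 27. ] tip [ 41.  -43.2  55.2]
(array([-1.15,  0.31,  0.04]), array([  7.5,  29.1, -37.3]))
clr tube [21.2 13.3  9.9  7.2  4.6] tip [ 47.8 -12.8  39.2]
(array([-1.15,  0.31,  0.04]), array([ 13. ,  50.8, -48.4]))
clr tube [ 2.5  2.1  4.1  7.1 14.7] tip [52.7  9.1 28.1]
```

Call:
servo_tool(
  angular=[
    [-1.15,0.3,0],
    [-1.15,0.3,0],
    [-1.15,0.3,0],
    [-1.15,0.3,0],
    [-1.15,0.3,0],
    [-1.15,0.3,0],
    [-1.15,0.3,0],
    [-1.15,0.3,0],
    [-1.15,0.3,0],
  ],
  slide=[
    [0,-1,-10],
    [0,-1,-20],
    [0,-1,-20],
    [2,10,-26],
    [5,20,-31.5],
    [7.5,29,-36.5],
    [10,40,-42],
    [13,51,-47.5],
    [13,51,-47.5],
  ],
  grip=[-1,-1,-1,-1,-1,-1,-1,-1,-1],
)

```text
time: 8.03
tool_pos: [602.3, -41.1, 113.5]
tcp_rot: [-3.14, 0.459, 1.324]
contact_force: [-0.4, 0.1, -4.5]
grip_width: 19.4
```

```bash
cat > look.py <<'E'
import sys
from barfit import *
from plan import *
from plant import bot
k=sys.argv[1]
o=bot.get_obs();print(o['time'],o['tool_pos'].round(2),o['tcp_rot'].round(4),'F',o['contact_force'].round(1),o['moment'].round(2),o['grip_width'].round(1))
cs=[]
for n in("side","top"):
    c=bot.capture(n);np.savez(f"{n}{k}.npz",**c);cs.append(c)
a=cs[0]["img"][120:270,140:340];b=cs[1]["img"][110:260,160:360]
cv2.imwrite(f"pics/st{k}.png",cv2.resize(np.hstack([a,b]),None,fx=2,fy=2,interpolation=cv2.INTER_CUBIC))
E
python3 look.py 7
```

```text
Traceback (most recent call last):
  File "look.py", line 6, in <module>
    o=bot.get_obs();print(o['time'],o['tool_pos'].round(2),o['tcp_rot'].round(4),'F',o['contact_force'].round(1),o['moment'].round(2),o['grip_width'].round(1))
                                                                                                                                      ^^^^^^^^^^^^^^^^^^^^^
AttributeError: 'float' object has no attribute 'round'
```

```bash
sed -i "s/o\['grip_width'\].round(1)/o['grip_width']/" look.py; python3 look.py 7
```

```text
8.0333 [602.3  -41.14 113.5 ] [-3.14    0.4592  1.3237] F [-0.4  0.1 -4.5] [ 0.56 -0.21 -0.02] 19.417356403650466
```

View pics/st7.png

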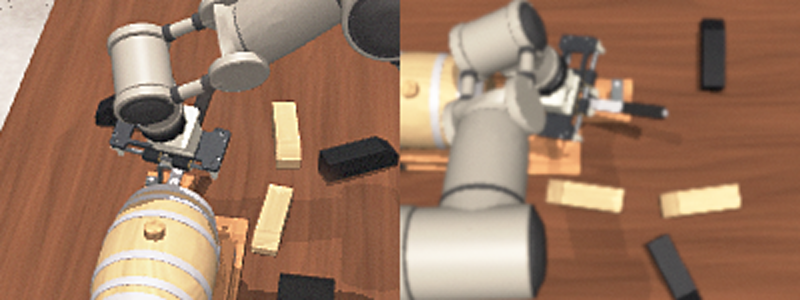

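```bash
python3 - <<'E'
from plan import *
from plant import bot
o=bot.get_obs();print(o['time'],o['tool_pos'],o['dq'].round(3))
Rc=Ro.from_euler('xyz',o['tcp_rot']);pc=o['tool_pos']
for a in [(35,.22,-.42,0,2),(35,.22,-.39,0,2)]:
    Rb,ob=bar_pose(*a);Rt,pt=tool(Rb,ob);print(rel(Rc,pc,Rt,pt))
    tp=np.array([[x,0,10-max(0,x-130)/8] for x in(140,150,155,160,170)]);q=np.array([w2s(ob+Rb.apply(t)) for t in tp]);print('clr tube',(np.hypot(q[:,1],q[:,2]-59)-14).round(1), 'tip',w2s(ob+Rb.apply([170,0,0])).round(1))
E
```

```text
8.1333 [602.20852838 -43.32772537 114.81843313] [-0.023 -0.017  0.002 -0.006  0.003 -0.003]
(array([ 2.25, -0.6 , -0.05]), array([-0.2, -1.4, -7.1]))
clr tube [ 1.4  1.9  4.3  7.6 15.6] tip [53.3 12.  28.3]
(array([ 3.91, -1.02, -0.05]), array([-0.5, -2.9, -9.7]))
clr tube [ 0.  -0.2  2.2  5.5 13.7] tip [53.5 12.8 30.9]
```

Call:
servo_tool(
  angular=[
    [1.5,-0.4,0],
    [2.5,-0.6,0],
    [3.5,-0.9,0],
    [3.5,-0.9,0],
    [3.5,-0.9,0],
    [3.5,-0.9,0],
  ],
  slide=[
    [0,-0.5,-3],
    [0,-1.5,-6],
    [-0.5,-2.5,-9.5],
    [-0.5,-2.5,-9.5],
    [-0.5,-2.5,-9.5],
    [-0.5,-2.5,-9.5],
  ],
  grip=[-1,-1,-1,-1,-1,-1],
)

```text
time: 8.63
tool_pos: [602.1, -46.5, 107.2]
tcp_rot: [3.139, 0.394, 1.318]
contact_force: [-2.1, 7.1, 2.9]
grip_width: 19.4
```

```bash
python3 look.py 8
```

```text
8.6333 [602.06 -46.51 107.24] [3.1386 0.3943 1.3185] F [-2.1  7.1  2.9] [ 0.91  0.02 -0.02] 19.39201765678441
```

Call:
servo_tool(
  angular=[
    [0,0,0],
    [0,0,0],
    [0,0,0],
    [0,0,0],
    [0,0,0],
    [0,0,0],
  ],
  slide=[
    [0,0,0],
    [0,0,0],
    [0,0,0],
    [0,0,0],
    [0,0,0],
    [0,0,0],
  ],
  grip=[-0.5,-0.4,-0.2,-0.2,-0.2,-0.2],
)

```text
time: 9.23
tool_pos: [601.7, -47.0, 105.8]
tcp_rot: [3.141, 0.397, 1.32]
contact_force: [0.0, -0.1, 0.1]
grip_width: 36.7
```

Call:
servo_tool(
  angular=[
    [0,0,0],
    [0,0,0],
    [0,0,0],
    [0,0,0],
    [0,0,0],
  ],
  slide=[
    [3,12,25],
    [6,24,55],
    [6,24,90],
    [6,-16,110],
    [6,-16,110],
  ],
  grip=[-0.2,-0.2,-0.2,-0.2,-0.2],
)

```text
time: 9.65
tool_pos: [609.6, -66.5, 221.1]
tcp_rot: [3.131, 0.398, 1.315]
contact_force: [0.7, -0.5, 0.2]
grip_width: 37.1
```

```bash
python3 look.py 9; python3 - <<'E'
from barfit import *
from plan import *
for d,p in barline([load("side9.npz"),load("top9.npz")],[(560,680),(-140,50)],lo=72,hi=150):
    s=np.sign(d[1]);d=d*s
    print('stillage at y=-70',w2s(p+d*((39-p[1])/d[1])), w2s(p+d*((-130-p[1])/d[1])))
E
```

```text
9.65 [609.58 -66.48 221.11] [3.1313 0.3981 1.3154] F [ 0.7 -0.5  0.2] [ 0.13 -0.17  0.03] 37.0913510136995
160 dir [ 0.239  0.888 -0.393] elev -0.404 yawdeg 74.91 ends [587.2 -99.8 137.2] [612.2  -6.9  96.1] len 105.0
73 dir [ 0.216  0.835 -0.506] elev -0.53 yawdeg 75.5 ends [ 585.6 -102.5  141.1] [597.7 -55.6 112.7] len 56.0
stillage at y=-70 [ 36.19108725 -69.95714111  75.83468628] [  -4.34892826 -240.23475326  150.63044739]
stillage at y=-70 [ 33.79449816 -70.02825877  55.38726044] [  -4.88342191 -240.25061666  157.75091553]
```

View pics/st9.png

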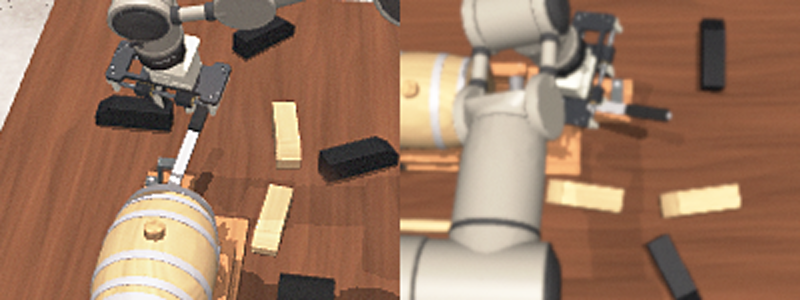

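```bash
cat >> plan.py <<'E'
import json
def cmd():
    c=json.load(open('cmd.json'));return Ro.from_rotvec(c['r']),np.array(c['p'])
def upd(ang,sl):
    R,p=cmd();R=Ro.from_rotvec(ang,degrees=True)*R;p=p+sl;json.dump({'r':R.as_rotvec().tolist(),'p':p.tolist()},open('cmd.json','w'))
E
python3 - <<'E'
from plan import *
R=Ro.from_rotvec([3.5,-.9,0],degrees=True)*Ro.from_rotvec([-1.15,.3,0],degrees=True)*Ro.from_rotvec([-4.4,4.9,16.3],degrees=True)*Ro.from_rotvec([-13.5,14.85,49.5],degrees=True)*Ro.from_euler('xyz',[np.pi,0,.152])
json.dump({'r':R.as_rotvec().tolist(),'p':[607.6,-62.7,215.7]},open('cmd.json','w'))
print(R.as_euler('xyz'))
Rb,ob=bar_pose(35.5,.225,-.40,x80=76)
for h in(60,25,2):
    Rt,pt=tool(Rb,ob,(-99,0,h));print(h,pt.round(1),rel(*cmd(),Rt,pt))
E
```

```text
[3.14132831 0.39693389 1.32022941]
60 [590.1 -91.  187.7] (array([-0.17,  0.06, -0.24]), array([-17.5, -28.3, -28. ]))
25 [ 586.6 -104.2  155.5] (array([-0.17,  0.06, -0.24]), array([-21. , -41.5, -60.2]))
2 [ 584.4 -112.9  134.3] (array([-0.17,  0.06, -0.24]), array([-23.2, -50.2, -81.4]))
```

Call:
servo_tool(
  angular=[
    [0,0,0],
    [0,0,0],
    [0,0,0],
    [0,0,0],
    [0,0,0],
    [0,0,0],
  ],
  slide=[
    [-17.5,-28,-15],
    [-17.5,-28,-28],
    [-19,-35,-44],
    [-21,-41.5,-60],
    [-22,-46,-71],
    [-22,-46,-71],
  ],
  grip=[-0.2,-0.2,-0.2,-0.2,-0.2,-0.2],
)

```text
time: 10.25
tool_pos: [583.2, -108.5, 140.6]
tcp_rot: [-3.134, 0.398, 1.323]
contact_force: [-0.5, 0.0, -0.1]
grip_width: 36.3
```

```bash
python3 -c "
from plan import *
upd([0,0,0],[-22,-46,-71])"; python3 look.py 10;python3 - <<'E'
from barfit import *
c=load("side10.npz");cv2.imwrite("pics/s10.png",cv2.resize(c["img"][130:230,190:290],None,fx=6,fy=6,interpolation=cv2.INTER_CUBIC))
E
```

```text
10.25 [ 583.19 -108.46  140.64] [-3.1336  0.3975  1.3227] F [-0.5  0.  -0.1] [ 0.21 -0.13 -0.01] 36.298431069740545
```

View pics/s10.png

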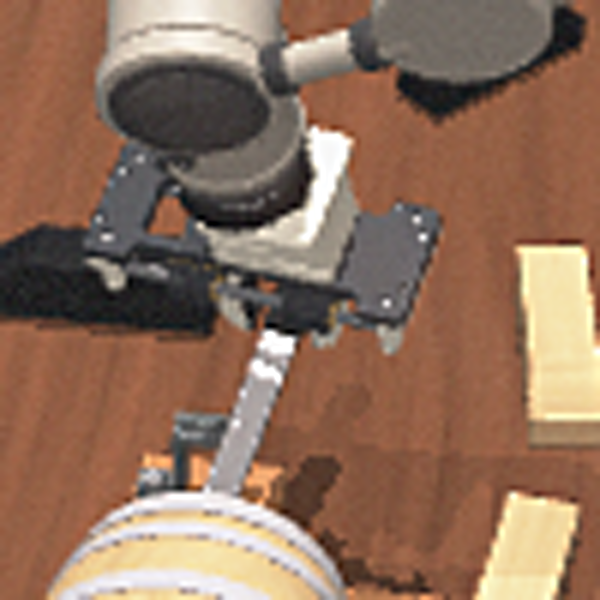

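View pics/st10.png

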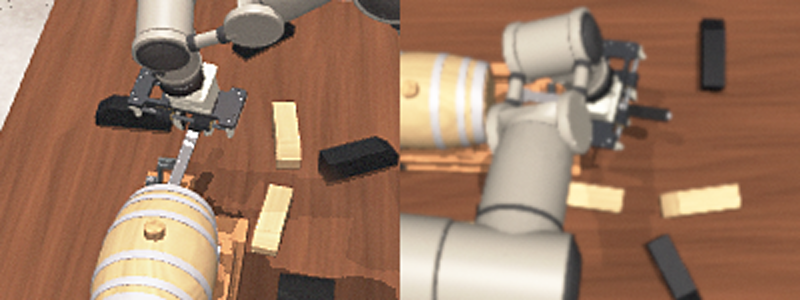

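Call:
servo_tool(
  angular=[
    [0,0,0],
    [0,0,0],
    [0,0,0],
    [0,0,0],
    [0,0,0],
    [0,0,0],
    [0,0,0],
  ],
  slide=[
    [-1,-4,-10],
    [-1,-4,-10],
    [-1,-4,-10],
    [-1,-4,-10],
    [-1,-4,-10],
    [-1,-4,-10],
    [-1,-4,-10],
  ],
  grip=[-0.2,-1,-1,-1,-1,-1,-1],
)

```text
time: 10.93
tool_pos: [584.7, -112.5, 134.9]
tcp_rot: [3.141, 0.397, 1.32]
contact_force: [0.1, 0.6, -1.2]
grip_width: 24.0
```

```bash
python3 - <<'E'
from plan import *
from plant import bot
upd([0,0,0],[-1,-4,-10])
o=bot.get_obs();print(o['tool_pos'],o['tcp_rot'],cmd()[1])
# current grasp: assume bar toe-down .40 ; find s2 position of tcp, dist from fulcrum
print('tcp_s',w2s(o['tool_pos']))
Rb,ob=bar_pose(35.5,.225,-.40,x80=76);print('tcp in bar',Rb.inv().apply(o['tool_pos']-ob))
p=Rb.inv().apply(cmd()[1]-ob)
for a in(-.3,-.2,-.1,0,.1,.14,.16):
    Rb,ob=bar_pose(35.5,.225,a,x80=76);Rt,pt=tool(Rb,ob,p);print(a,rel(*cmd(),Rt,pt),'neck',w2s(ob+Rb.apply([-50,0,10])).round(1),'kp',w2s(ob+Rb.apply([-56+6,0,10])).round(1))
E
```

```text
[ 584.74928195 -112.5115162   134.88722216] [3.14084757 0.39665465 1.32017691] [ 584.6 -112.7  134.7]
tcp_s [   0.85289403 -222.58418221  134.88722216]
tcp in bar [-98.83684236  -0.26870708   2.7283751 ]
-0.3 (array([ 5.38, -1.37, -0.24]), array([ -1.8,  -6.8, -16. ])) neck [   9.9 -181.9  111.4] kp [   9.9 -181.9  111.4]
-0.2 (array([10.93, -2.81, -0.24]), array([ -3.2, -12.1, -32.7])) neck [   8.8 -186.7   99.7] kp [   8.8 -186.7   99.7]
-0.1 (array([16.48, -4.24, -0.24]), array([ -4.1, -15.7, -49.8])) neck [   8.  -190.4   87.5] kp [   8.  -190.4   87.5]
0 (array([22.02, -5.67, -0.24]), array([ -4.6, -17.7, -67.2])) neck [   7.4 -192.8   75. ] kp [   7.4 -192.8   75. ]
0.1 (array([27.57, -7.1 , -0.23]), array([ -4.7, -18. , -84.8])) neck [   7.1 -194.1   62.3] kp [   7.1 -194.1   62.3]
0.14 (array([29.79, -7.67, -0.23]), array([ -4.6, -17.6, -91.8])) neck [   7.1 -194.2   57.2] kp [   7.1 -194.2   57.2]
0.16 (array([30.9 , -7.96, -0.23]), array([ -4.5, -17.3, -95.3])) neck [   7.1 -194.2   54.7] kp [   7.1 -194.2   54.7]
```

```bash
python3 - <<'E'
from plan import *
p=(-98.8,-.3,2.6)
for a in(-.33,-.27,-.2,-.13,-.07,0,.07,.14):
    Rb,ob=bar_pose(35.5,.255,a,x80=76);Rt,pt=tool(Rb,ob,p);print(a,rel(*cmd(),Rt,pt),'neck',w2s(ob+Rb.apply([-50,0,10])).round(1))
E
```

```text
-0.33 (array([ 3.7 , -1.  , -1.96]), array([ -5.8,  -3.5, -11.1])) neck [   7.  -179.4  114.8]
-0.27 (array([ 7.02, -1.91, -1.96]), array([ -6.8,  -7.1, -20.9])) neck [   6.1 -182.6  107.9]
-0.2 (array([10.89, -2.97, -1.95]), array([ -7.9, -10.6, -32.6])) neck [   5.3 -185.8   99.7]
-0.13 (array([14.75, -4.03, -1.95]), array([ -8.7, -13.3, -44.5])) neck [   4.6 -188.5   91.2]
-0.07 (array([18.07, -4.94, -1.94]), array([ -9.1, -15. , -54.9])) neck [   4.1 -190.3   83.8]
0 (array([21.94, -6.  , -1.93]), array([ -9.5, -16.2, -67.1])) neck [   3.7 -191.9   75. ]
0.07 (array([25.81, -7.06, -1.92]), array([ -9.6, -16.5, -79.4])) neck [   3.5 -192.9   66.1]
0.14 (array([29.67, -8.12, -1.91]), array([ -9.5, -16.1, -91.6])) neck [   3.4 -193.3   57.2]
```

Call:
servo_tool(
  angular=[
    [1.8,-0.5,-1],
    [3.7,-1,-2],
    [7,-1.9,-2],
    [10.9,-3,-2],
    [14.7,-4,-2],
    [18,-5,-2],
    [18,-5,-2],
  ],
  slide=[
    [-3,-2,-5.5],
    [-6,-3.5,-11],
    [-7,-7,-21],
    [-8,-10.5,-32.5],
    [-8.7,-13.3,-44.5],
    [-9,-15,-55],
    [-9,-15,-55],
  ],
  grip=[-1,-1,-1,-1,-1,-1,-1],
)

```text
time: 11.52
tool_pos: [575.0, -128.2, 79.0]
tcp_rot: [3.141, 0.067, 1.282]
contact_force: [0.6, 4.3, 5.0]
grip_width: 23.7
```

```bash
python3 -c "
from plan import *
upd([18,-5,-2],[-9,-15,-55])"; python3 look.py 11;python3 - <<'E'
from barfit import *
from plan import *
c=load("side11.npz");cv2.imwrite("pics/s11.png",cv2.resize(c["img"][130:230,170:290],None,fx=6,fy=6,interpolation=cv2.INTER_CUBIC))
for d,p in barline([c,load("top11.npz")],[(560,680),(-140,50)],lo=72,hi=150):
    print('s',w2s(p+d*((39-p[1])/d[1])), w2s(p+d*((-90-p[1])/d[1])))
E
```

```text
11.5167 [ 575.02 -128.23   79.05] [3.1412 0.0669 1.282 ] F [0.6 4.3 5. ] [ 0.75  0.11 -0.04] 23.651815498026604
115 dir [ 0.273  0.961 -0.044] elev -0.044 yawdeg 74.11 ends [ 577.2 -118.5   83.8] [603.5 -26.3  79.6] len 96.0
74 dir [ 0.252  0.967 -0.033] elev -0.033 yawdeg 75.37 ends [606.  -14.4  77.4] [622.1  47.4  75.3] len 64.0
s [ 33.66241544 -70.03218653  76.57118225] [   0.78915163 -200.06464526   82.4805069 ]
s [ 31.53926586 -70.09520013  75.56512451] [   1.7078755  -200.03737818   79.99423218]
```

View pics/s11.png

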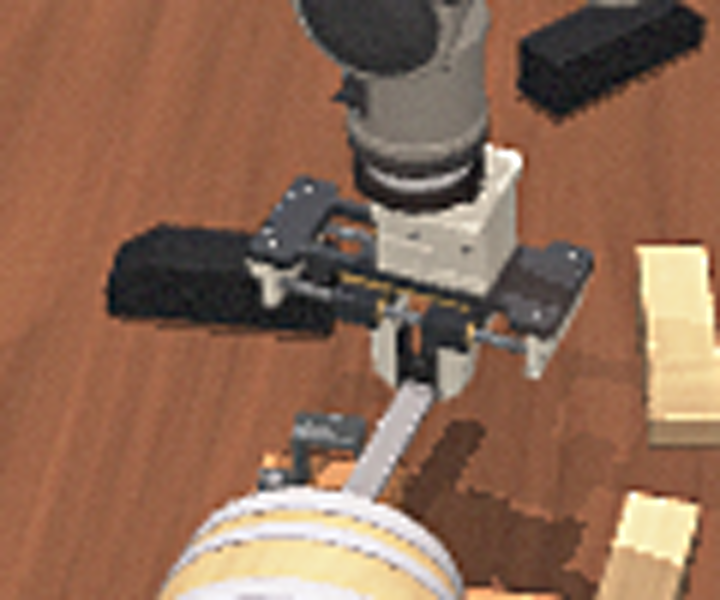

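Call:
servo_tool(
  angular=[
    [3.5,-0.9,0],
    [7,-1.9,0],
    [10,-2.7,0],
    [11.7,-3.1,0],
    [11.7,-3.1,0],
    [11.7,-3.1,0],
  ],
  slide=[
    [0,-0.5,-11],
    [-0.5,-1,-22],
    [-0.5,-1,-31],
    [-0.5,-1,-36.5],
    [-0.5,-1,-36.5],
    [-0.5,-1,-36.5],
  ],
  grip=[-1,-1,-1,-1,-1,-1],
)

```text
time: 12.12
tool_pos: [575.4, -128.2, 44.1]
tcp_rot: [-3.137, -0.139, 1.285]
contact_force: [-0.3, 2.5, 6.2]
grip_width: 23.5
```

```bash
python3 -c "
from plan import *
upd([11.7,-3.1,0],[-.5,-1,-36.5])"; python3 look.py 12;python3 - <<'E'
from barfit import *
from plan import *
c=load("side12.npz");cv2.imwrite("pics/s12.png",cv2.resize(c["img"][150:240,180:280],None,fx=6,fy=6,interpolation=cv2.INTER_CUBIC))
for d,p in barline([c,load("top12.npz")],[(560,650),(-140,10)],lo=35,hi=90):
    d=d*np.sign(d[1]);print('s',w2s(p+d*((39-p[1])/d[1])), w2s(p+d*((-90-p[1])/d[1])))
t=load("top12.npz");P=cloud(t);m=(P[...,2]>200)&(P[...,2]<330)&(P[...,0]>540)&(P[...,0]<640)&(P[...,1]>200)&(P[...,1]<400)
E
```

```text
12.1167 [ 575.36 -128.2    44.11] [-3.1368 -0.1395  1.2853] F [-0.3  2.5  6.2] [0.55 0.33 0.14] 23.531698773209516
115 dir [ 0.042  0.999 -0.017] elev -0.017 yawdeg 87.57 ends [ 589.2 -133.2   61.6] [593.2 -39.   60. ] len 94.0
141 dir [0.289 0.949 0.126] elev 0.127 yawdeg 73.07 ends [583.7 -88.   57.6] [613.2   9.1  70.5] len 102.0
s [  8.0882884  -70.7912089   58.65183258] [   6.44785376 -199.89669891   60.89367294]
s [ 33.91065818 -70.02481885  74.50522614] [  -1.50170974 -200.13263644   57.32464218]
```

View pics/s12.png

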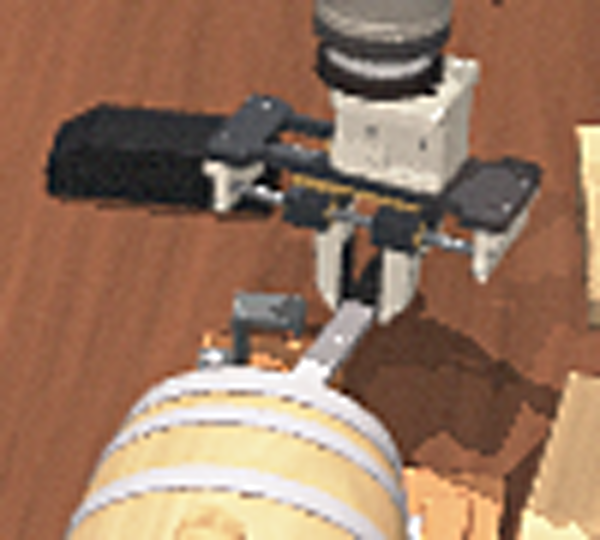

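View pics/st12.png

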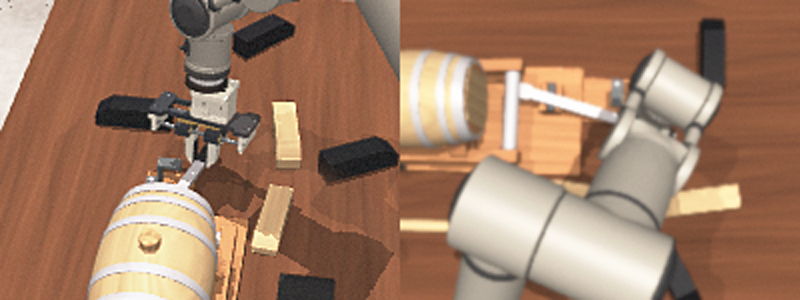

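```bash
python3 - <<'E'
from plan import *
R,p=cmd();F=s2w(np.array([34,-70,65.]));print(F,p)
lat=R.apply([0,1,0]);print('lat',lat)
for th in(0,4,8,12,16,19.5):
    Z=Ro.from_rotvec([0,0,th],degrees=True)
    pt=F+Z.apply(p+[0,0,-3]-F);Rt=Z*R;
    print(th,rel(R,p,Rt,pt),w2s(pt).round(1))
E
```

```text
[622.40839816  39.02215749  65.        ] [ 575.1 -128.7   43.2]
lat [ 0.95949521 -0.28168873 -0.00451591]
0 (array([0., 0., 0.]), array([ 0.,  0., -3.])) [  -8.3 -239.1   40.2]
4 (array([-0., -0.,  4.]), array([11.8, -2.9, -3. ])) [   3.6 -241.6   40.2]
8 (array([-0., -0.,  8.]), array([23.8, -5. , -3. ])) [  15.6 -243.3   40.2]
12 (array([-0., -0., 12.]), array([35.9, -6.2, -3. ])) [  27.8 -244.2   40.2]
16 (array([-0., -0., 16.]), array([48.1, -6.5, -3. ])) [  39.9 -244.2   40.2]
19.5 (array([ 0. ,  0. , 19.5]), array([58.7, -6.2, -3. ])) [  50.5 -243.5   40.2]
```

Call:
servo_tool(
  angular=[
    [0,0,0],
    [0,0,0],
    [0,0,2],
    [0,0,4],
    [0,0,6],
    [0,0,8],
    [0,0,10],
    [0,0,12],
  ],
  slide=[
    [0,0,-3],
    [0,0,-3.5],
    [6,-1.5,-3.5],
    [12,-3,-3.5],
    [18,-4,-3.5],
    [24,-5,-3.5],
    [30,-5.5,-3.5],
    [36,-6,-3.5],
  ],
  grip=[-1,-1,-1,-1,-1,-1,-1,-1],
)

```text
time: 12.88
tool_pos: [611.3, -134.9, 40.9]
tcp_rot: [-3.136, -0.138, 1.496]
contact_force: [-2.9, -0.9, 5.4]
grip_width: 23.7
```

Call:
servo_tool(
  angular=[
    [0,0,2],
    [0,0,4],
    [0,0,5.5],
    [0,0,5.5],
    [0,0,5.5],
  ],
  slide=[
    [6,-0.3,0],
    [12,-0.5,0],
    [17,-0.4,0],
    [17,-0.4,0],
    [17,-0.4,0],
  ],
  grip=[-1,-1,-1,-1,-1],
)

```text
time: 13.3
tool_pos: [629.9, -135.7, 41.1]
tcp_rot: [-3.14, -0.137, 1.591]
contact_force: [2.1, -1.7, 4.5]
grip_width: 23.5
```

```bash
python3 -c "
from plan import *
upd([0,0,12],[36,-6,-3.5]);upd([0,0,5.5],[17,-.4,0]);print(cmd()[1])"; python3 look.py 13;python3 - <<'E'
from barfit import *
from plan import *
c=load("side13.npz");cv2.imwrite("pics/s13.png",cv2.resize(c["img"][150:240,180:280],None,fx=6,fy=6,interpolation=cv2.INTER_CUBIC))
for d,p in barline([load("top13.npz")],[(560,680),(-140,75)],lo=35,hi=90):
    d=d*np.sign(d[1]);print('s',w2s(p+d*((39-p[1])/d[1])), w2s(p+d*((-90-p[1])/d[1])))
E
```

```text
[ 628.1 -135.1   39.7]
13.3 [ 629.86 -135.7    41.07] [-3.1403 -0.1369  1.5908] F [ 2.1 -1.7  4.5] [-0.26 -0.33 -0.27] 23.457680583238112
227 dir [-0.027  0.991  0.133] elev 0.134 yawdeg 91.57 ends [628.4 -78.1  57.8] [624.2  74.1  78.2] len 154.0
s [ 36.79891275 -69.93909746  73.51550293] [  44.14951417 -198.77773975   56.15564728]
```

View pics/s13.png

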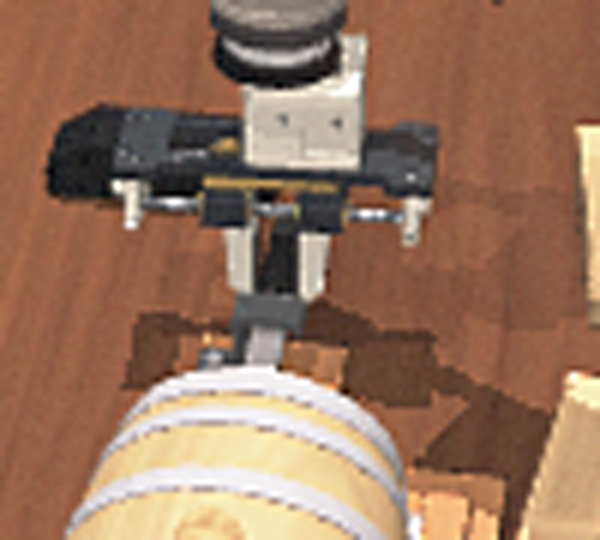

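View pics/st13.png

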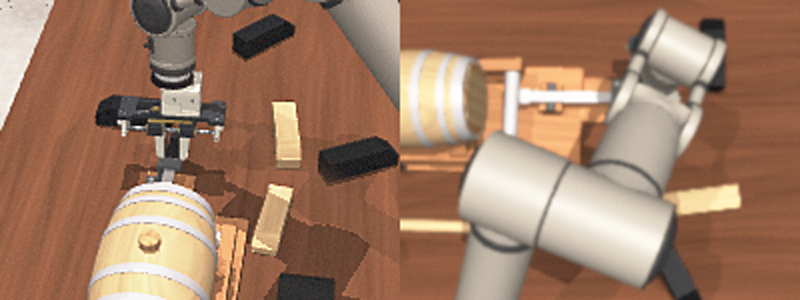

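Call:
servo_tool(
  angular=[
    [-0.5,0,0],
    [-1,0,0],
    [-1.5,0,0],
    [-2,0,0],
    [-2.5,0,0],
    [-3,0,0],
    [-3.5,0,0],
    [-3.5,0,0],
    [-3.5,0,0],
  ],
  slide=[
    [-0.5,0,1.5],
    [-1,0,3],
    [-1,0,4.5],
    [-1,0,6],
    [-1,0,7.5],
    [-1,0,9],
    [-1,0,10.5],
    [-1,0,11.5],
    [-1,0,11.5],
  ],
  grip=[-1,-1,-1,-1,-1,-1,-1,-1,-1],
)

```text
time: 14.15
tool_pos: [628.1, -136.8, 52.5]
tcp_rot: [-3.139, -0.075, 1.59]
contact_force: [1.5, -6.8, 4.3]
grip_width: 23.6
```

```bash
python3 -c "
from plan import *
upd([-3.5,0,0],[-1,0,11.5]);print(cmd()[1])"; python3 look.py 14;python3 - <<'E'
from barfit import *
from plan import *
for d,p in barline([load("top14.npz")],[(560,680),(-140,75)],lo=35,hi=90):
    d=d*np.sign(d[1]);print('s',w2s(p+d*((39-p[1])/d[1])), w2s(p+d*((-90-p[1])/d[1])))
E
```

```text
[ 627.1 -135.1   51.2]
14.15 [ 628.08 -136.78   52.48] [-3.1386 -0.0748  1.5897] F [ 1.5 -6.8  4.3] [-1.05 -0.42 -0.44] 23.60055067101613
205 dir [-0.016  0.997  0.074] elev 0.074 yawdeg 90.92 ends [627.3 -62.4  66.3] [625.1  74.2  76.5] len 137.0
s [ 37.27697373 -69.92490894  73.84841156] [  43.18131257 -198.8064753    64.25247192]
```

Call:
servo_tool(
  angular=[
    [0,0,0],
    [0,0,0],
    [0,0,0],
    [0,0,0],
    [0,0,0],
    [0,0,0],
    [0,0,0],
  ],
  slide=[
    [0,0,2],
    [0,0,2],
    [0,0,2],
    [0,0,2],
    [0,0,2],
    [0,0,2],
    [0,0,2],
  ],
  grip=[-1,-0.5,-0.4,-0.3,-0.2,-0.2,-0.2],
)

```text
time: 14.83
tool_pos: [626.7, -134.6, 52.9]
tcp_rot: [-3.135, -0.079, 1.59]
contact_force: [0.0, -0.1, -0.2]
grip_width: 36.7
```

```bash
python3 -c "
from plan import *
upd([0,0,0],[0,0,2]);print(cmd()[1])"; python3 look.py 15;python3 - <<'E'
from barfit import *
from plan import *
for d,p in barline([load("top15.npz")],[(560,680),(-140,75)],lo=35,hi=90):
    d=d*np.sign(d[1]);print('s',w2s(p+d*((39-p[1])/d[1])), w2s(p+d*((-90-p[1])/d[1])))
E
```

```text
[ 627.1 -135.1   53.2]
14.8333 [ 626.72 -134.62   52.87] [-3.1347 -0.0795  1.5904] F [ 0.  -0.1 -0.2] [-0.07 -0.1   0.01] 36.65631455283017
206 dir [-0.007  0.998  0.063] elev 0.063 yawdeg 90.42 ends [626.5 -62.6  67.5] [625.5  74.3  76.2] len 137.0
s [ 37.31101635 -69.92389858  73.96105957] [  42.08224819 -198.83909477   65.77172852]
```

View pics/st15.png

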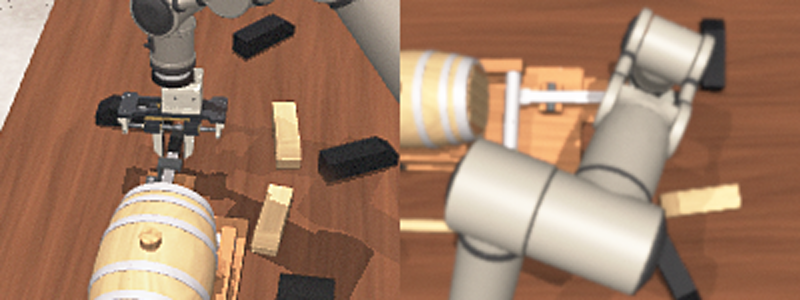

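```bash
python3 - <<'E'
from plan import *
Rt=Ro.from_euler('xyz',[np.pi,0,np.radians(97.1)])
print(rel(*cmd(),Rt,np.array([427.8,-298,8.])))
E
```

```text
(array([-4.5 , -0.65,  5.99]), array([-199.3, -162.9,  -45.2]))
```

Call:
servo_tool(
  angular=[
    [0,0,0],
    [0,0,0],
    [0,0,0],
    [-2,0,2],
    [-4.5,-0.6,6],
    [-4.5,-0.6,6],
    [-4.5,-0.6,6],
    [-4.5,-0.6,6],
    [-4.5,-0.6,6],
    [-4.5,-0.6,6],
  ],
  slide=[
    [0,0,25],
    [0,0,60],
    [0,0,90],
    [-25,-20,95],
    [-55,-45,95],
    [-85,-70,95],
    [-115,-95,95],
    [-145,-120,90],
    [-175,-145,75],
    [-199,-163,50],
  ],
  grip=[-0.2,-0.2,-0.2,0,0.5,0.5,0.5,0.5,0.5,0.5],
)

```text
time: 15.77
tool_pos: [427.4, -300.7, 105.1]
tcp_rot: [3.139, 0.005, 1.694]
contact_force: [0.8, -0.2, 0.5]
grip_width: 68.4
```

Call:
servo_tool(
  angular=[
    [0,0,0],
    [0,0,0],
    [0,0,0],
    [0,0,0],
  ],
  slide=[
    [0,0,0],
    [0,0,-25],
    [0,0,-40],
    [0,0,-40],
  ],
  grip=[0.5,0.5,0.5,0.5],
)

```text
time: 16.1
tool_pos: [426.7, -296.8, 60.8]
tcp_rot: [-3.137, -0.004, 1.694]
contact_force: [-0.9, 0.9, 0.2]
grip_width: 68.6
```

```bash
python3 -c "
from plan import *
upd([-4.5,-.6,6],[-199,-163,50]);upd([0,0,0],[0,0,-40]);print(cmd()[1],cmd()[0].as_euler('xyz'))"; python3 look.py 16;python3 - <<'E'
from barfit import *
from plan import *
c=load("top16.npz")
for d,p in barline([c],[(560,680),(-140,75)],lo=35,hi=90):
    d=d*np.sign(d[1]);print('s',w2s(p+d*((39-p[1])/d[1])), w2s(p+d*((-90-p[1])/d[1])))
P=cloud(c);h=cv2.cvtColor(c["img"],cv2.COLOR_BGR2HSV)
m=(h[...,1]<40)&(h[...,2]>180)&(P[...,1]>90)&(P[...,1]<130)&(P[...,0]>520)&(P[...,0]<590)
print('tube z',np.percentile(P[m][:,2],[10,50,90]),np.median(P[m],0))
s=load("side16.npz");a=s["img"][130:230,180:330];b=c["img"][130:230,180:330]
cv2.imwrite("pics/s16.png",cv2.resize(np.vstack([a,b]),None,fx=3,fy=3,interpolation=cv2.INTER_CUBIC))
E
```

```text
[ 428.1 -298.1   63.2] [-3.14068128e+00 -1.48467832e-04  1.69487172e+00]
16.1 [ 426.75 -296.82   60.82] [-3.1375 -0.0042  1.6944] F [-0.9  0.9  0.2] [ 0.03 -0.1   0.01] 68.58401546953807
321 dir [-0.013  0.999  0.045] elev 0.045 yawdeg 90.74 ends [ 627.5 -129.7   65.6] [624.8  74.3  74.8] len 204.0
s [ 36.84985456 -69.93758172  73.17282867] [  42.35227089 -198.83108068   67.36503601]
tube z [ 97.47973667 101.75337019 105.87543714] [557.23731969 113.1421406  101.75337019]
```

View pics/s16.png

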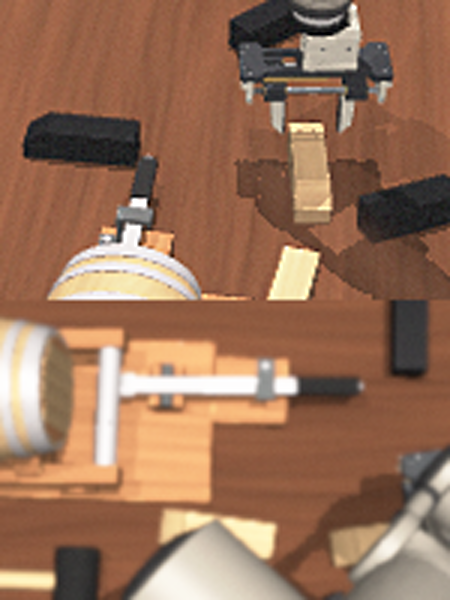

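Call:
servo_tool(
  angular=[
    [0,0,0],
    [0,0,0],
    [0,0,0],
    [0,0,0],
    [0,0,0],
    [0,0,0],
    [0,0,0],
    [0,0,0],
    [0,0,0],
  ],
  slide=[
    [0,0,-30],
    [0,0,-50],
    [0,0,-55],
    [0,0,-55],
    [0,0,-55],
    [0,0,-55],
    [0,0,-55],
    [0,0,-55],
    [0,0,-55],
  ],
  grip=[0.5,0.5,0.5,-1,-1,-1,-1,-1,-1],
)

```text
time: 16.95
tool_pos: [429.0, -298.8, 9.6]
tcp_rot: [3.14, 0.002, 1.695]
contact_force: [0.8, 1.1, 7.6]
grip_width: 44.8
```

Call:
servo_tool(
  angular=[
    [0,0,0],
    [0,0,0],
    [0,0,0],
    [0,0,0],
    [0,0,0],
    [0,0,0],
  ],
  slide=[
    [0,0,8],
    [0,0,25],
    [0,0,45],
    [0,0,60],
    [0,0,60],
    [0,0,60],
  ],
  grip=[-1,-1,-1,-1,-1,-1],
)

```text
time: 17.45
tool_pos: [428.3, -298.3, 68.9]
tcp_rot: [3.141, 0.001, 1.695]
contact_force: [-0.7, -0.1, -2.2]
grip_width: 44.9
```

```bash
python3 -c "
from plan import *
upd([0,0,0],[0,0,5]);print(cmd()[1],cmd()[0].as_euler('xyz'))"; python3 look.py 17;python3 - <<'E'
from barfit import *
s=load("side17.npz")
cv2.imwrite("pics/s17.png",cv2.resize(s["img"][130:230,230:330],None,fx=6,fy=6,interpolation=cv2.INTER_CUBIC))
P=cloud(s);h=cv2.cvtColor(s["img"],cv2.COLOR_BGR2HSV)
m=(h[...,0]>18)&(h[...,0]<30)&(h[...,2]>120)&(h[...,1]>40)&(P[...,2]>30)&(P[...,0]<480)&(P[...,1]<-120)&(P[...,0]>380)
q=P[m];print(len(q),q.min(0).round(),q.max(0).round());t=q[q[:,2]>90];print('top pts: z by y');
for y in range(-340,-160,15):
    k=(q[:,1]>y)&(q[:,1]<=y+15);print(y,k.sum(),np.percentile(q[k],90,axis=0).round(1) if k.sum() else '')
E
```

```text
[ 428.1 -298.1   68.2] [-3.14068128e+00 -1.48467832e-04  1.69487172e+00]
17.45 [ 428.29 -298.33   68.89] [3.1414e+00 1.2000e-03 1.6949e+00] F [-0.7 -0.1 -2.2] [-0.08 -0.15 -0.  ] 44.8969811419227
279 [  380. -1759.    31.] [ 480. -176.  482.]
top pts: z by y
-340 0 
-325 0 
-310 1 [ 457.  -308.5  163.6]
-295 1 [ 400.8 -292.2  124.3]
-280 7 [ 468.4 -268.8  180.8]
-265 2 [ 445.6 -262.   154.4]
-250 0 
-235 0 
-220 1 [ 433.8 -217.8  434.8]
-205 12 [ 406.2 -191.4  102.5]
-190 24 [ 413.1 -176.6  339. ]
-175 0
```

View pics/s17.png

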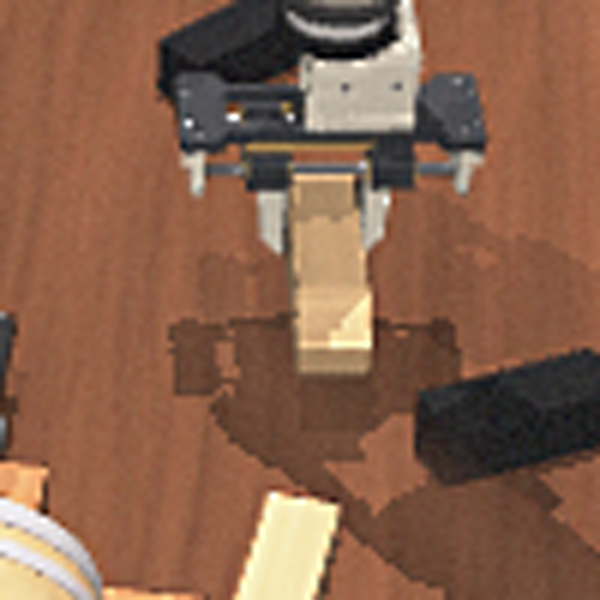

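```bash
python3 - <<'E'
from h import *
s=load("side17.npz");o=-s["R"].T@s["t"]
for v in(347/6+130,375/6+130):
    q=ray(s,230+335/6,v,0);d=q-o
    for y in(-175,-179,-183): print(round(v,1),y,(o+d*(y-o[1])/d[1]).round(1))
q=ray(s,230+325/6,130+174/6,0);d=q-o
for y in(-329,-325):print('rear top',y,(o+d*(y-o[1])/d[1]).round(1))
E
```

```text
187.8 -175 [ 412.9 -175.    82.3]
187.8 -179 [ 412.9 -179.    79. ]
187.8 -183 [ 412.8 -183.    75.8]
192.5 -175 [ 411.5 -175.    60. ]
192.5 -179 [ 411.4 -179.    56.7]
192.5 -183 [ 411.4 -183.    53.3]
rear top -329 [ 426.8 -329.   100. ]
rear top -325 [ 426.9 -325.   102.9]
```

Call:
servo_tool(
  angular=[
    [0,0,0],
    [0,0,-2],
    [0,0,-4],
    [0,0,-6],
    [0,0,-8],
    [0,0,-8.8],
    [0,0,-8.8],
    [0,0,-8.8],
    [0,0,-8.8],
    [0,0,-8.8],
  ],
  slide=[
    [5,10,20],
    [22,40,30],
    [40,75,30],
    [57,110,30],
    [75,150,30],
    [92,190,30],
    [108,225,20],
    [115.7,248,7],
    [115.7,251,0],
    [115.7,251,0],
  ],
  grip=[-1,-1,-1,-1,-1,-1,-1,-1,-1,-1],
)

```text
time: 18.38
tool_pos: [541.9, -45.0, 65.2]
tcp_rot: [-3.135, -0.001, 1.545]
contact_force: [-0.6, -0.5, -1.5]
grip_width: 44.7
```

Call:
servo_tool(
  angular=[
    [0,0,0],
    [0,0,0],
    [0,0,0],
  ],
  slide=[
    [0,0,-20],
    [0,0,-33],
    [0,0,-33],
  ],
  grip=[-1,-1,-1],
)

```text
time: 18.63
tool_pos: [541.4, -48.0, 32.6]
tcp_rot: [-3.135, -0.001, 1.54]
contact_force: [0.1, 0.4, -2.8]
grip_width: 45.0
```

```bash
python3 -c "
from plan import *
upd([0,0,-8.8],[115.7,251,-33]);print(cmd()[1],cmd()[0].as_euler('xyz'))"; python3 look.py 18
```

```text
[543.8 -47.1  35.2] [-3.14068128e+00 -1.48467832e-04  1.54128274e+00]
18.6333 [541.43 -47.99  32.6 ] [-3.1349e+00 -9.0000e-04  1.5400e+00] F [ 0.1  0.4 -2.8] [-0.1   0.01  0.02] 45.02487984051685
```

View pics/st18.png

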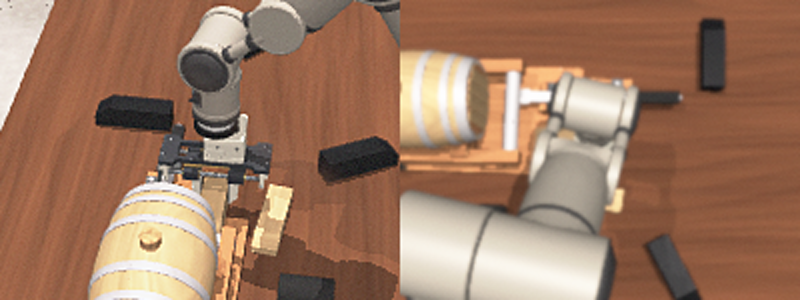

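Call:
servo_tool(
  angular=[
    [0,0,0],
    [0,0,0],
    [0,0,0],
    [0,0,0],
    [0,0,0],
    [0,0,0],
    [0,0,0],
    [0,0,0],
  ],
  slide=[
    [0.5,15,0],
    [1,30,0],
    [1.5,45,0],
    [2,60,0],
    [2.3,75,0],
    [2.6,88.4,0],
    [2.6,88.4,0],
    [2.6,88.4,0],
  ],
  grip=[-1,-1,-1,-1,-1,-1,-1,-1],
)

```text
time: 19.4
tool_pos: [546.8, 41.3, 35.9]
tcp_rot: [3.141, 0.0, 1.542]
contact_force: [-0.4, -0.2, -2.2]
grip_width: 44.8
```

```bash
python3 -c "
from plan import *
upd([0,0,0],[2.6,88.4,0]);print(cmd()[1],cmd()[0].as_euler('xyz'))"; python3 look.py 19
```

```text
[546.4  41.3  35.2] [-3.14068128e+00 -1.48467832e-04  1.54128274e+00]
19.4 [546.77  41.34  35.92] [3.1414e+00 1.0000e-04 1.5423e+00] F [-0.4 -0.2 -2.2] [-0.15 -0.09  0.09] 44.848949223530006
```

View pics/st19.png

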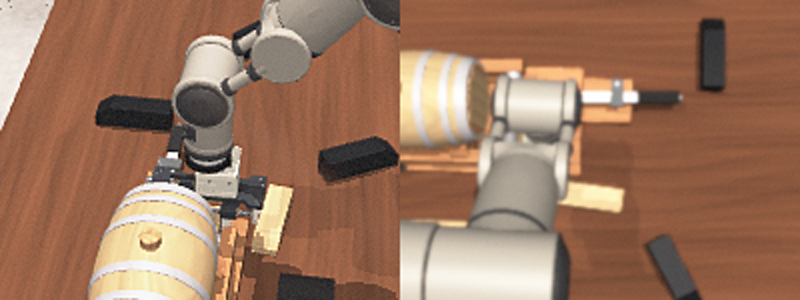

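Call:
servo_tool(
  angular=[
    [0,0,0],
    [0,0,0],
    [0,0,0],
    [0,0,0],
    [0,0,0],
    [0,0,0],
    [0,0,0],
    [0,0,0],
  ],
  slide=[
    [0,0,-3],
    [0,0,-6],
    [0,0,-6.5],
    [0,0,-6.5],
    [0,0,-6.5],
    [0,0,-6.5],
    [0,0,-6.5],
    [0,0,-6.5],
  ],
  grip=[-1,-1,-1,0.25,0.25,0.25,0.25,0.25],
)

```text
time: 20.17
tool_pos: [546.4, 41.2, 28.6]
tcp_rot: [-3.141, -0.0, 1.541]
contact_force: [0.0, 0.3, -0.3]
grip_width: 57.7
```

Call:
servo_tool(
  angular=[
    [0,0,0],
    [0,0,0],
    [0,0,0],
    [0,0,0],
    [0,0,0],
    [0,0,0],
    [0,0,0],
    [0,0,0],
  ],
  slide=[
    [0,-2,25],
    [0,-10,60],
    [0,-40,85],
    [0,-80,90],
    [0,-120,90],
    [20,-150,90],
    [40,-170,90],
    [40,-170,90],
  ],
  grip=[0.25,0.25,0.25,0.25,0.1,-0.1,-0.1,-0.1],
)

```text
time: 20.83
tool_pos: [589.2, -133.4, 118.9]
tcp_rot: [3.139, 0.002, 1.537]
contact_force: [-0.7, 0.7, -0.9]
grip_width: 41.9
```

```bash
python3 -c "
from plan import *
upd([0,0,0],[0,0,-6.5]);upd([0,0,0],[40,-170,90]);print(cmd()[1],cmd()[0].as_euler('xyz'))"; python3 look.py 20; python3 - <<'E'
from barfit import *
from plan import *
c=load("top20.npz");cv2.imwrite("pics/t20.png",cv2.resize(c["img"][135:215,190:300],None,fx=6,fy=6,interpolation=cv2.INTER_CUBIC))
P=cloud(c);h=cv2.cvtColor(c["img"],cv2.COLOR_BGR2HSV)
m=(h[...,0]>18)&(h[...,0]<30)&(h[...,2]>150)&(h[...,1]>35)&(P[...,2]>55)&(P[...,2]<80)&(P[...,0]<600)&(P[...,1]<130)&(P[...,1]>-20)&(P[...,0]>500)
n,l,st,_=cv2.connectedComponentsWithStats(m.astype(np.uint8));m=l==1+np.argmax(st[1:,4])
q=np.array([w2s(x) for x in P[m]]);print(len(q),np.median(q,0),np.percentile(q,3,axis=0),np.percentile(q,97,axis=0))
E
```

```text
[ 586.4 -128.7  118.7] [-3.14068128e+00 -1.48467832e-04  1.54128274e+00]
20.8333 [ 589.15 -133.39  118.86] [3.1387e+00 1.9000e-03 1.5373e+00] F [-0.7  0.7 -0.9] [ 0.05 -0.05 -0.02] 41.850130012402325
219 [-41.90120065 -48.62095761  65.89957008] [-61.67458134 -87.24203444  59.88046768] [-21.83571665 -12.96419477  70.8445108 ]
```

View pics/t20.png

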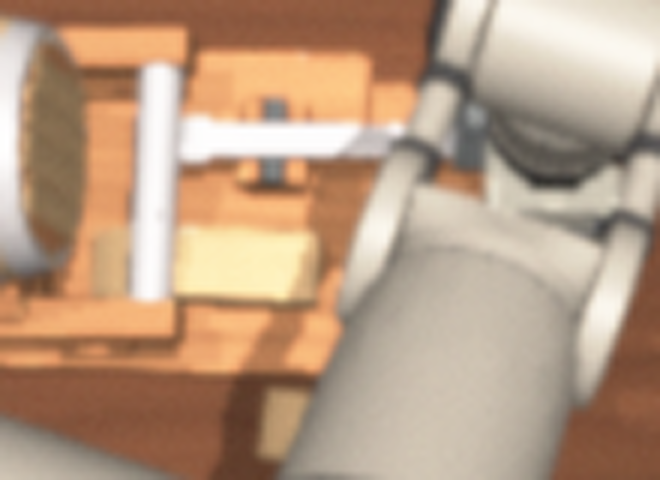

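```bash
python3 - <<'E'
from plan import *
Rt=Ro.from_euler('xyz',[np.pi,-.07,1.59])
print(rel(*cmd(),Rt,np.array([627.1,-135.1,53.2])))
E
```

```text
(array([ 4.  , -0.07,  2.79]), array([ 40.7,  -6.4, -65.5]))
```

Call:
servo_tool(
  angular=[
    [2,0,1.4],
    [4,0,2.8],
    [4,0,2.8],
    [4,0,2.8],
    [4,0,2.8],
    [4,0,2.8],
  ],
  slide=[
    [20,-3,0],
    [40.7,-6.4,0],
    [40.7,-6.4,-15],
    [40.7,-6.4,-40],
    [40.7,-6.4,-60],
    [40.7,-6.4,-60],
  ],
  grip=[-0.1,-0.1,-0.1,-0.1,-0.1,-0.1],
)

```text
time: 21.43
tool_pos: [623.7, -132.6, 54.2]
tcp_rot: [-3.132, -0.073, 1.591]
contact_force: [-0.3, 0.1, -0.4]
grip_width: 41.1
```

Call:
servo_tool(
  angular=[
    [0,0,0],
    [0,0,0],
    [0,0,0],
    [0,0,0],
    [0,0,0],
    [0,0,0],
    [0,0,0],
  ],
  slide=[
    [0,0,-6],
    [0,0,-6],
    [0,0,-6],
    [0,0,-6],
    [0,0,-6],
    [0,0,-6],
    [0,0,-6],
  ],
  grip=[-0.1,-1,-1,-1,-1,-1,-1],
)

```text
time: 22.02
tool_pos: [628.0, -135.1, 54.0]
tcp_rot: [3.14, -0.069, 1.59]
contact_force: [1.1, 1.5, 3.8]
grip_width: 23.3
```

```bash
python3 -c "
from plan import *
upd([4,0,2.8],[40.7,-6.4,-66]);print(cmd()[1],cmd()[0].as_euler('xyz'))"; python3 look.py 21; python3 - <<'E'
from barfit import *
from plan import *
c=load("top21.npz")
for d,p in barline([c],[(600,680),(-140,75)],lo=35,hi=90):
    d=d*np.sign(d[1]);print('s',w2s(p+d*((39-p[1])/d[1])), w2s(p+d*((-90-p[1])/d[1])))
E
```

```text
[ 627.1 -135.1   52.7] [-3.14032685 -0.06995379  1.59015939]
22.0167 [ 628.03 -135.15   53.98] [ 3.1402 -0.0695  1.5901] F [1.1 1.5 3.8] [ 0.28 -0.35 -0.1 ] 23.291048748645018
200 dir [-0.015  0.998  0.065] elev 0.065 yawdeg 90.84 ends [626.8 -59.   67.1] [624.9  74.4  75.8] len 134.0
s [ 36.99194298 -69.93336845  73.47842407] [  42.71343998 -198.82036143   65.09128571]
```

View pics/st21.png

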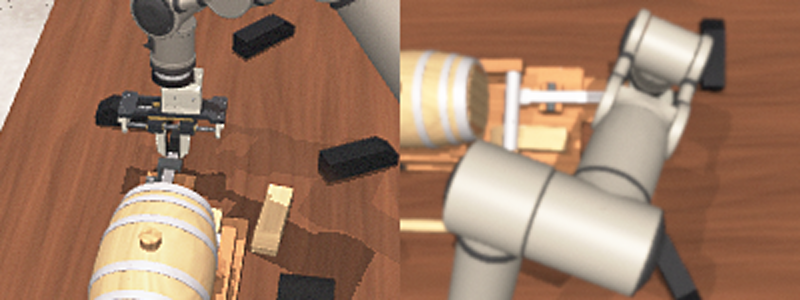

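Call:
servo_tool(
  angular=[
    [1,0,0],
    [2,0,0],
    [3,0,0],
    [4,0,0],
    [4.6,0,0],
    [4.6,0,0],
  ],
  slide=[
    [0,0,-3],
    [0,0,-6.5],
    [0,0,-10],
    [0,0,-13],
    [0,0,-15],
    [0,0,-15],
  ],
  grip=[-1,-1,-1,-1,-1,-1],
)

```text
time: 22.62
tool_pos: [627.4, -133.5, 38.1]
tcp_rot: [3.141, -0.154, 1.59]
contact_force: [1.7, 8.3, 7.0]
grip_width: 23.5
```

```bash
python3 look.py 22; python3 - <<'E'
from barfit import *
from plan import *
upd([4.6,0,0],[0,0,-15])
c=load("top22.npz")
for d,p in barline([c],[(600,680),(-140,75)],lo=35,hi=90):
    d=d*np.sign(d[1]);print('s',w2s(p+d*((39-p[1])/d[1])), w2s(p+d*((-90-p[1])/d[1])))
R,p=cmd();F=s2w(np.array([36.5,-70,65.]));print(F,p)
for th in(-5,-10,-15,-18):
    Z=Ro.from_rotvec([0,0,th],degrees=True)
    pt=F+Z.apply(p-F);print(th,rel(R,p,Z*R,pt),w2s(pt).round(1))
E
```

```text
22.6167 [ 627.42 -133.49   38.07] [ 3.1407 -0.1542  1.5896] F [1.7 8.3 7. ] [ 1.35 -0.36 -0.24] 23.51108425242506
242 dir [0.004 0.988 0.156] elev 0.157 yawdeg 89.78 ends [625.3 -78.3  54.8] [625.9  74.2  78.9] len 154.0
s [ 37.36775406 -69.92221464  73.33659363] [  40.70126448 -198.88008141   52.93693924]
[624.90729781  38.94799188  65.        ] [ 627.1 -135.1   37.7]
-5 (array([ 0.,  0., -5.]), array([-15.2,   0.5,  -0. ])) [  28.7 -243.9   37.7]
-10 (array([  0.,   0., -10.]), array([-30.3,   2.3,   0. ])) [  13.5 -242.5   37.7]
-15 (array([  0.,   0., -15.]), array([-45.1,   5.4,   0. ])) [  -1.4 -239.9   37.7]
-18 (array([  0.,  -0., -18.]), array([-53.9,   7.8,   0. ])) [ -10.2 -237.7   37.7]
```

Call:
servo_tool(
  angular=[
    [0,0,-2],
    [0,0,-4],
    [0,0,-6],
    [0,0,-8],
    [0,0,-10],
    [0,0,-12],
    [0,0,-14],
    [0,0,-16],
    [0,0,-18],
    [0,0,-18],
  ],
  slide=[
    [-6,0,0],
    [-12,0.3,0],
    [-18,0.7,0],
    [-24,1.5,0],
    [-30,2.3,0],
    [-36,3.5,0],
    [-42,4.7,0],
    [-48,6,0],
    [-54,7.8,0],
    [-54,7.8,0],
  ],
  grip=[-1,-1,-1,-1,-1,-1,-1,-1,-1,-1],
)

```text
time: 23.55
tool_pos: [572.1, -127.1, 38.4]
tcp_rot: [-3.141, -0.15, 1.276]
contact_force: [-1.4, -0.0, 6.4]
grip_width: 23.6
```

```bash
python3 look.py 23; python3 - <<'E'
from barfit import *
from plan import *
upd([0,0,-18],[-54,7.8,0])
c=load("top23.npz")
for d,p in barline([c],[(560,680),(-140,75)],lo=35,hi=90):
    d=d*np.sign(d[1]);print('s',w2s(p+d*((39-p[1])/d[1])), w2s(p+d*((-90-p[1])/d[1])))
E
```

```text
23.55 [ 572.12 -127.09   38.4 ] [-3.1414 -0.15    1.2755] F [-1.4 -0.   6.4] [0.29 0.38 0.38] 23.60123666009601
265 dir [0.307 0.94  0.15 ] elev 0.15 yawdeg 71.92 ends [579.7 -91.1  52.8] [633.7  74.2  79.1] len 176.0
s [ 33.79376629 -70.02828812  73.5211792 ] [  -4.47915844 -200.22100506   52.95173645]
```

View pics/st23.png

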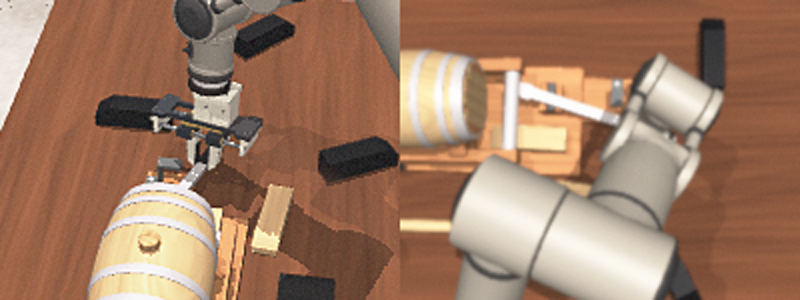

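```bash
python3 - <<'E'
from plan import *
R,p=cmd()
Rb,ob=bar_pose(34,.285,.15,x80=84);pb=Rb.inv().apply(p-ob);print(pb,R.as_euler('xyz'),(Rb*Ro.from_matrix(np.diag([1.,-1,-1]))).as_euler('xyz'))
R0=Rb
for a in(.12,.09,.06,.03,0,-.03,-.06,-.09,-.12,-.15):
    Rb,ob=bar_pose(34,.285,a,x80=84);pt=ob+Rb.apply(pb);print(a,(Rb*R0.inv()).as_rotvec(degrees=True).round(1),(pt-p).round(1))
E
```

```text
[-90.20401691  -4.58997386  -1.17946082] [ 3.14128797 -0.15022377  1.27617281] [ 3.14159265 -0.15        1.25612573]
0.12 [-1.6  0.5 -0. ] [-0.1 -0.4  5.2]
0.09 [-3.3  1.1 -0. ] [-0.2 -0.7 10.4]
0.06 [-4.9  1.6 -0. ] [-0.3 -0.9 15.7]
0.03 [-6.5  2.1 -0. ] [-0.3 -0.9 20.9]
0 [-8.2  2.7  0. ] [-0.2 -0.7 26.1]
-0.03 [-9.8  3.2 -0. ] [-0.1 -0.5 31.3]
-0.06 [-11.4   3.7  -0. ] [-0.  -0.  36.6]
-0.09 [-13.1   4.3  -0. ] [ 0.2  0.6 41.7]
-0.12 [-14.7   4.8  -0. ] [ 0.4  1.3 46.9]
-0.15 [-16.3   5.3   0. ] [ 0.7  2.2 52.1]
```

Call:
servo_tool(
  angular=[
    [-1.6,0.5,0],
    [-3.3,1.1,0],
    [-4.9,1.6,0],
    [-6.5,2.1,0],
    [-8.2,2.7,0],
    [-9.8,3.2,0],
    [-10.6,3.4,0],
    [-11.4,3.7,0],
    [-11.4,3.7,0],
  ],
  slide=[
    [0,-0.4,5],
    [-0.2,-0.7,10.4],
    [-0.3,-0.9,15.7],
    [-0.3,-0.9,21],
    [-0.2,-0.7,26],
    [0,-0.5,31],
    [0,-0.3,34],
    [0,0,36.6],
    [0,0,36.6],
  ],
  grip=[-1,-1,-1,-1,-1,-1,-1,-1,-1],
)

```text
time: 24.4
tool_pos: [572.5, -129.2, 75.4]
tcp_rot: [-3.138, 0.064, 1.278]
contact_force: [-4.8, -7.5, 5.1]
grip_width: 23.7
```

```bash
python3 look.py 24; python3 - <<'E'
from barfit import *
from plan import *
upd([-11.4,3.7,0],[0,0,36.6])
c=load("top24.npz")
for d,p in barline([c],[(560,680),(-140,75)],lo=55,hi=110):
    d=d*np.sign(d[1]);print('s',w2s(p+d*((39-p[1])/d[1])), w2s(p+d*((-90-p[1])/d[1])))
P=cloud(c);h=cv2.cvtColor(c["img"],cv2.COLOR_BGR2HSV)
m=(h[...,1]<40)&(h[...,2]>180)&(P[...,1]>90)&(P[...,1]<130)&(P[...,0]>520)&(P[...,0]<590)
print('tube z',np.percentile(P[m][:,2],[10,50,90]),np.median(P[m],0))
E
```

```text
24.4 [ 572.5  -129.23   75.36] [-3.138   0.0637  1.2779] F [-4.8 -7.5  5.1] [-1.26  0.51  0.32] 23.656027564900022
145 dir [ 0.301  0.951 -0.07 ] elev -0.07 yawdeg 72.41 ends [604.2 -15.1  77.7] [632.6  74.5  71. ] len 94.0
s [ 32.89346692 -70.05500838  73.66429138] [  -4.15313012 -200.21132876   83.18954468]
tube z [88.49218655 93.43986319 97.82267027] [553.87812507 113.42748472  93.43986319]
```

View pics/st24.png

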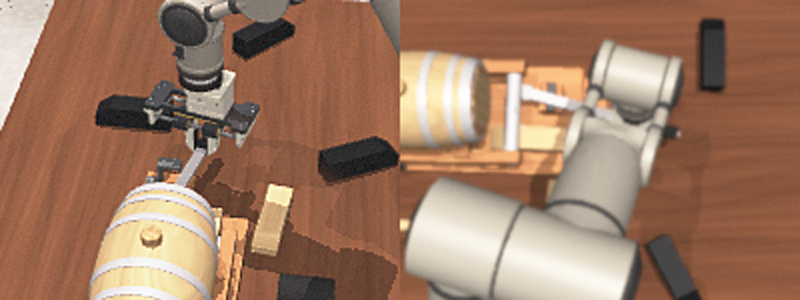

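Call:
servo_tool(
  angular=[
    [-0.8,0.3,0],
    [-1.6,0.5,0],
    [-2.4,0.8,0],
    [-3.3,1.1,0],
    [-4.1,1.3,0],
    [-4.9,1.6,0],
    [-4.9,1.6,0],
    [-4.9,1.6,0],
    [-4.9,1.6,0],
  ],
  slide=[
    [0,0,2.6],
    [0,0.5,5.2],
    [0,0.8,7.8],
    [0.3,1.2,10.4],
    [0.5,1.7,13],
    [0.7,2.2,15.6],
    [0.7,2.2,15.6],
    [0.7,2.2,15.6],
    [0.7,2.2,15.6],
  ],
  grip=[-1,-1,-1,-1,-1,-1,-1,-1,-1],
)

```text
time: 25.25
tool_pos: [573.8, -124.5, 89.6]
tcp_rot: [-3.136, 0.148, 1.277]
contact_force: [-0.6, 1.7, -2.1]
grip_width: 23.7
```

```bash
python3 look.py 25; python3 - <<'E'
from barfit import *
from plan import *
upd([-4.9,1.6,0],[.7,2.2,15.6])
c=load("top25.npz")
for d,p in barline([c],[(560,680),(-140,75)],lo=55,hi=110):
    d=d*np.sign(d[1]);print('s',w2s(p+d*((39-p[1])/d[1])), w2s(p+d*((-90-p[1])/d[1])))
P=cloud(c);h=cv2.cvtColor(c["img"],cv2.COLOR_BGR2HSV)
m=(h[...,1]<40)&(h[...,2]>180)&(P[...,1]>90)&(P[...,1]<130)&(P[...,0]>520)&(P[...,0]<590)
print('tube z',np.percentile(P[m][:,2],[10,50,90]),np.median(P[m],0))
E
```

```text
25.25 [ 573.79 -124.48   89.58] [-3.1356  0.148   1.2766] F [-0.6  1.7 -2.1] [ 0.6  -0.16  0.12] 23.696357277219573
101 dir [ 0.335  0.933 -0.132] elev -0.132 yawdeg 70.27 ends [615.1  17.3  77.8] [635.7  74.5  69.7] len 61.0
s [ 34.52312042 -70.0066414   74.70918274] [  -7.90263876 -200.32261158   92.91363525]
tube z [87.05731673 91.34836077 95.69435634] [554.56092527 112.26944634  91.34836077]
```

Call:
servo_tool(
  angular=[
    [0,0,0],
    [0,0,0],
    [0.7,-0.2,0],
    [1.4,-0.4,0],
    [1.4,-0.4,0],
    [1.4,-0.4,0],
    [1.4,-0.4,0],
    [1.4,-0.4,0],
    [1.4,-0.4,0],
  ],
  slide=[
    [0,0,0],
    [0,0,0],
    [0,-0.3,-2],
    [-0.2,-0.6,-4.5],
    [-0.2,-0.6,-4.5],
    [-0.2,-0.6,-4.5],
    [-0.2,-0.6,-4.5],
    [-0.2,-0.6,-4.5],
    [-0.2,-0.6,-4.5],
  ],
  grip=[-1,-1,-1,-1,-1,-0.5,-0.4,-0.3,-0.3],
)

```text
time: 26.1
tool_pos: [573.9, -126.0, 85.8]
tcp_rot: [-3.137, 0.124, 1.276]
contact_force: [0.4, -0.8, -0.1]
grip_width: 31.7
```

```bash
python3 look.py 26; python3 - <<'E'
from barfit import *
from plan import *
upd([1.4,-.4,0],[-.2,-.6,-4.5]);print(cmd()[1],cmd()[0].as_euler('xyz'))
c=load("top26.npz")
for d,p in barline([c],[(560,680),(-140,75)],lo=55,hi=110):
    d=d*np.sign(d[1]);print('s',w2s(p+d*((39-p[1])/d[1])), w2s(p+d*((-90-p[1])/d[1])))
E
```

```text
26.1 [ 573.93 -126.05   85.84] [-3.1367  0.1239  1.2761] F [ 0.4 -0.8 -0.1] [ 0.06 -0.07 -0.06] 31.708051625904933
[ 573.6 -125.7   85.4] [-3.13559318  0.12345937  1.27624237]
112 dir [ 0.293  0.953 -0.08 ] elev -0.08 yawdeg 72.9 ends [612.9   5.5  77.2] [633.6  72.9  71.5] len 71.0
s [ 34.76568939 -69.99944212  74.34495544] [  -1.0673307  -200.11974437   85.22743225]
```

View pics/st26.png

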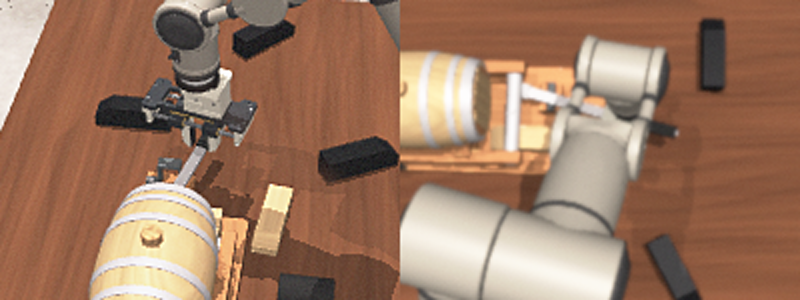

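```bash
python3 - <<'E'
from plan import *
Rb,ob=bar_pose(34.5,.272,-.09,x80=84)
for p in((0,0,45),(0,0,2)):
    Rt,pt=tool(Rb,ob,p);print(pt.round(1),w2s(pt).round(1),rel(*cmd(),Rt,pt))
E
```

```text
[599.5 -36.2 117.3] [  13.3 -145.9  117.3] (array([ 1.73, -0.89, -0.37]), array([25.9, 89.5, 31.9]))
[598.3 -39.9  74.5] [  12.3 -149.6   74.5] (array([ 1.73, -0.89, -0.37]), array([ 24.7,  85.8, -10.9]))
```

Call:
servo_tool(
  angular=[
    [0,0,0],
    [0,0,0],
    [1.7,-0.9,-0.4],
    [1.7,-0.9,-0.4],
    [1.7,-0.9,-0.4],
    [1.7,-0.9,-0.4],
    [1.7,-0.9,-0.4],
    [1.7,-0.9,-0.4],
  ],
  slide=[
    [0.5,3,20],
    [1,5,42],
    [13,45,42],
    [26,89,35],
    [26,89,32],
    [25.3,87.5,10],
    [24.7,86,-8],
    [24.7,86,-10],
  ],
  grip=[-0.3,-0.3,-0.3,-0.2,-0.2,-0.2,-0.2,-0.2],
)

```text
time: 26.87
tool_pos: [596.1, -39.3, 72.2]
tcp_rot: [-3.136, 0.092, 1.27]
contact_force: [-0.6, 0.5, -0.0]
grip_width: 36.9
```

```bash
python3 look.py 27; python3 - <<'E'
from barfit import *
from plan import *
upd([1.7,-.9,-.4],[24.7,86,-10]);print(cmd()[1],cmd()[0].as_euler('xyz'))
s=load("side27.npz");c=load("top27.npz")
cv2.imwrite("pics/s27.png",cv2.resize(np.hstack([s["img"][140:240,180:280],c["img"][120:220,210:310]]),None,fx=4,fy=4,interpolation=cv2.INTER_CUBIC))
E
```

```text
26.8667 [596.15 -39.33  72.19] [-3.1361  0.0918  1.2699] F [-0.6  0.5 -0. ] [ 0.08 -0.06 -0.03] 36.88880493844413
[598.3 -39.7  75.4] [3.14126479 0.09048203 1.26858476]
```

View pics/s27.png

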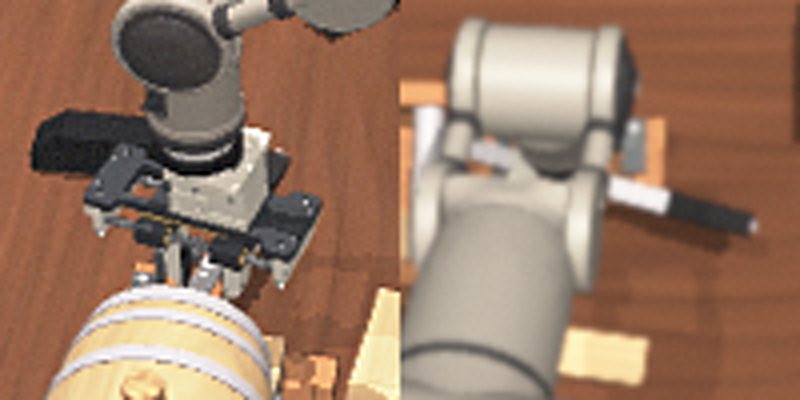

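```bash
python3 - <<'E'
from plan import *
R,p=cmd()
Rb0,ob=bar_pose(34.5,.272,-.09,x80=84);pb=Rb0.inv().apply(p-ob);print(pb)
for a,l,b in((-.15,1,0),(-.15,2,30),(-.15,2,75),(-.05,30,110)):
    Rb,ob=bar_pose(34.5,.272,a,lift=l,back=b,x80=84);print((Rb*Rb0.inv()).as_rotvec(degrees=True).round(1),(ob+Rb.apply(pb)-p).round(1),'tip',w2s(ob+Rb.apply([170,0,0])).round(1))
E
```

```text
[0.12561745 0.11172095 2.90969389]
[-3.3  1.  -0. ] [0.4 1.4 5.9] tip [57.7 13.3 53. ]
[-3.3  1.  -0. ] [ -8.3 -26.8  11.4] tip [ 49.8 -15.1  58.5]
[-3.3  1.  -0. ] [-21.6 -69.3  18.1] tip [ 37.9 -57.9  65.2]
[ 2.2 -0.7 -0. ] [ -32.4 -104.1   32.1] tip [ 28.6 -91.2  96.2]
```

Call:
servo_tool(
  angular=[
    [0,0,0],
    [0,0,0],
    [0,0,0],
    [0,0,0],
    [0,0,0],
  ],
  slide=[
    [0,0,0],
    [0,0,0],
    [0,0,0],
    [0,0,0],
    [0,0,0],
  ],
  grip=[-1,-1,-1,-1,-1],
)

```text
time: 27.38
tool_pos: [599.1, -40.1, 76.5]
tcp_rot: [3.139, 0.09, 1.268]
contact_force: [1.1, -0.5, 2.6]
grip_width: 19.1
```

Call:
servo_tool(
  angular=[
    [-1.6,0.5,0],
    [-3.3,1,0],
    [-3.3,1,0],
    [-3.3,1,0],
    [-3.3,1,0],
    [-3.3,1,0],
    [-3.3,1,0],
  ],
  slide=[
    [0.2,0.7,3],
    [0.4,1.4,6],
    [-4,-12,8.7],
    [-8.3,-27,11.4],
    [-15,-48,15],
    [-21.6,-69,18],
    [-21.6,-69,18],
  ],
  grip=[-1,-1,-1,-1,-1,-1,-1],
)

```text
time: 27.97
tool_pos: [575.1, -112.4, 93.5]
tcp_rot: [-3.141, 0.152, 1.266]
contact_force: [-0.8, -0.3, -4.2]
grip_width: 19.3
```

```bash
python3 look.py 28; python3 - <<'E'
from barfit import *
from plan import *
upd([-3.3,1,0],[-21.6,-69,18]);print(cmd()[1],cmd()[0].as_euler('xyz'))
barline([load("side28.npz")],[(540,680),(-200,60)],lo=75,hi=150)
E
```

```text
27.9667 [ 575.12 -112.35   93.45] [-3.1412  0.152   1.266 ] F [-0.8 -0.3 -4.2] [ 0.2  -0.16  0.  ] 19.253680538010062
[ 576.7 -108.7   93.4] [3.14077952 0.15066234 1.26852636]
159 dir [ 0.35   0.92  -0.175] elev -0.176 yawdeg 69.2 ends [ 566.6 -120.9  103.5] [605.3 -19.1  84.1] len 111.0
```

View pics/st28.png

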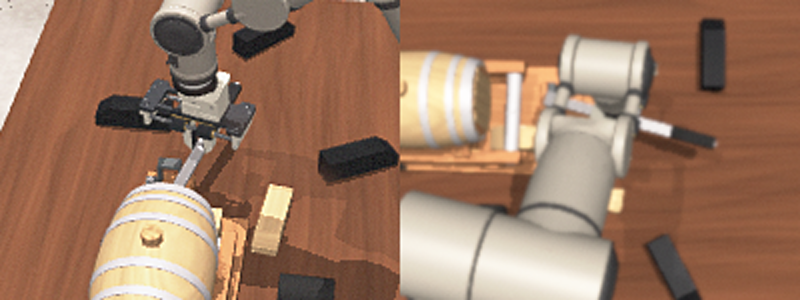

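```bash
python3 - <<'E'
from plan import *
Rt=Ro.from_euler('xyz',[np.pi,0,.152])
print(rel(*cmd(),Rt,np.array([495,-421,60.])))
E
```

```text
(array([  5.97,  -6.87, -63.85]), array([ -81.7, -312.3,  -33.4]))
```

Call:
servo_tool(
  angular=[
    [0,0,0],
    [0,0,0],
    [0.6,-0.7,-6.4],
    [1.2,-1.4,-12.8],
    [1.8,-2.1,-19.2],
    [2.4,-2.8,-25.6],
    [3,-3.5,-32],
    [3.6,-4.1,-38.3],
    [4.2,-4.8,-44.7],
    [4.8,-5.5,-51],
  ],
  slide=[
    [0,-5,25],
    [0,-15,55],
    [-10,-50,70],
    [-20,-85,70],
    [-30,-120,70],
    [-40,-155,70],
    [-50,-190,60],
    [-60,-225,50],
    [-70,-260,35],
    [-78,-290,20],
  ],
  grip=[-1,-1,-1,-1,-1,-1,-1,-1,-1,-1],
)

```text
time: 28.9
tool_pos: [498.2, -400.3, 112.7]
tcp_rot: [3.128, 0.027, 0.371]
contact_force: [0.1, 0.3, -4.0]
grip_width: 19.3
```

Call:
servo_tool(
  angular=[
    [0.6,-0.7,-6.4],
    [1.2,-1.4,-12.8],
    [1.2,-1.4,-12.8],
    [1.2,-1.4,-12.8],
    [1.2,-1.4,-12.8],
  ],
  slide=[
    [-2,-12,-20],
    [-3.7,-22.3,-45],
    [-3.7,-22.3,-53],
    [-3.7,-22.3,-53],
    [-3.7,-22.3,-53],
  ],
  grip=[-1,-1,-1,-1,-1],
)

```text
time: 29.32
tool_pos: [495.4, -419.7, 60.1]
tcp_rot: [-3.14, -0.0, 0.156]
contact_force: [0.0, -0.3, -3.8]
grip_width: 19.9
```

```bash
python3 look.py 29; python3 - <<'E'
from barfit import *
from plan import *
upd([4.8,-5.5,-51],[-78,-290,20]);upd([1.2,-1.4,-12.8],[-3.7,-22.3,-53]);print(cmd()[1],cmd()[0].as_euler('xyz'))
s=load("side29.npz");c=load("top29.npz")
barline([s,c],[(500,700),(-460,-360)],lo=20,hi=150)
cv2.imwrite("pics/s29.png",cv2.resize(np.hstack([s["img"][80:230,180:330],c["img"][120:270,250:400]]),None,fx=2.6,fy=2.6,interpolation=cv2.INTER_CUBIC))
E
```

```text
29.3167 [ 495.37 -419.72   60.12] [-3.1401 -0.      0.1564] F [ 0.  -0.3 -3.8] [ 0.04 -0.05 -0.01] 19.91861585968642
[ 495.  -421.    60.4] [-3.14153668e+00 -9.01395515e-04  1.52859257e-01]
196 dir [0.993 0.117 0.023] elev 0.023 yawdeg 6.73 ends [ 504.  -410.1   62.1] [ 663.5 -391.2   65.7] len 161.0
182 dir [ 0.987  0.155 -0.027] elev -0.027 yawdeg 8.94 ends [ 549.3 -410.2   68.6] [ 661.9 -392.5   65.5] len 114.0
```

View pics/s29.png

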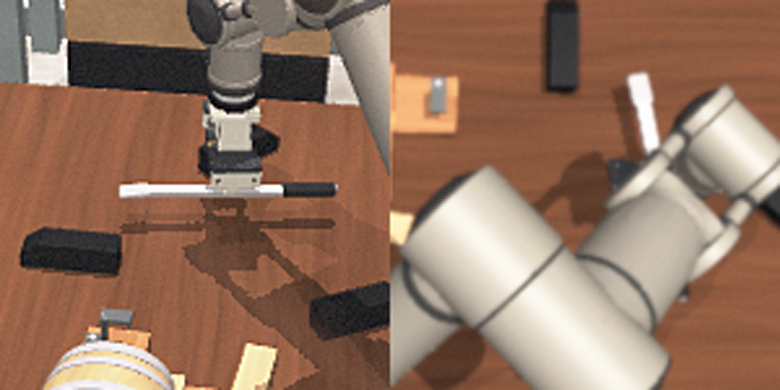

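Call:
servo_tool(
  angular=[
    [0,0,0],
    [0,0,0],
    [0,0,0],
    [0,0,0],
    [0,0,0],
    [0,0,0],
    [0,0,0],
  ],
  slide=[
    [0,0,-20],
    [0,0,-40],
    [0,0,-50],
    [0,0,-54],
    [0,0,-56],
    [0,0,-56],
    [0,0,-56],
  ],
  grip=[-1,-1,-1,-1,-1,-1,-1],
)

```text
time: 30.0
tool_pos: [495.9, -421.5, 6.0]
tcp_rot: [3.139, -0.002, 0.154]
contact_force: [-0.3, -0.7, -3.4]
grip_width: 19.5
```

Call:
servo_tool(
  angular=[
    [0,0,0],
    [0,0,0],
    [0,0,0],
  ],
  slide=[
    [0,0,-1],
    [0,0,-2],
    [0,0,-2],
  ],
  grip=[-1,-1,-1],
)

```text
time: 30.25
tool_pos: [496.0, -421.7, 5.5]
tcp_rot: [3.139, -0.003, 0.153]
contact_force: [-2.4, 4.1, 11.0]
grip_width: 19.6
```

Now resting on the table; release and retreat.

Call:
servo_tool(
  angular=[
    [0,0,0],
    [0,0,0],
    [0,0,0],
    [0,0,0],
    [0,0,0],
    [0,0,0],
  ],
  slide=[
    [0,0,1],
    [0,0,1],
    [0,0,1],
    [0,0,1],
    [0,0,1],
    [0,0,1],
  ],
  grip=[-0.5,-0.3,0,0,0,0],
)

```text
time: 30.75
tool_pos: [495.0, -421.1, 3.3]
tcp_rot: [3.142, -0.001, 0.153]
contact_force: [-1.2, -0.0, -0.6]
grip_width: 45.4
```

Call:
servo_tool(
  angular=[
    [0,0,0],
    [0,0,0],
    [0,0,0],
    [0,0,0],
    [0,0,0],
    [0,0,0],
    [0,0,0],
    [0,0,0],
    [0,0,0],
    [0,0,0],
  ],
  slide=[
    [0,0,15],
    [0,0,40],
    [0,0,80],
    [0,0,120],
    [-40,-10,160],
    [-80,-20,200],
    [-120,-30,220],
    [-160,-40,220],
    [-200,-50,220],
    [-200,-50,220],
  ],
  grip=[0,0,0,0,0,0,0,0,0,0],
)

```text
time: 31.58
tool_pos: [292.4, -471.7, 224.7]
tcp_rot: [3.139, -0.001, 0.152]
contact_force: [0.5, -0.0, 0.1]
grip_width: 46.1
```

```bash
python3 look.py 30; python3 - <<'E'
from barfit import *
from plan import *
s=load("side30.npz");c=load("top30.npz")
barline([s,c],[(400,720),(-480,-360)],lo=-5,hi=40)
P=cloud(c);h=cv2.cvtColor(c["img"],cv2.COLOR_BGR2HSV)
m=(h[...,1]<40)&(h[...,2]>180)&(P[...,1]>90)&(P[...,1]<130)&(P[...,0]>520)&(P[...,0]<590)
print('tube z',np.percentile(P[m][:,2],[10,50,90]),np.median(P[m],0))
# displacement of others: diff vs start
c0=load("top0.npz");s0=load("side0.npz")
cv2.imwrite("pics/f30.png",cv2.resize(c["img"],None,fx=1.5,fy=1.5));cv2.imwrite("pics/f30s.png",cv2.resize(s["img"],None,fx=1.5,fy=1.5))
cv2.imwrite("pics/t30.png",cv2.resize(np.vstack([c["img"][120:250,100:300],c0["img"][120:250,100:300]]),None,fx=2.3,fy=2.3,interpolation=cv2.INTER_CUBIC))
E
```

```text
31.5833 [ 292.4  -471.74  224.71] [ 3.1395e+00 -6.0000e-04  1.5220e-01] F [ 0.5 -0.   0.1] [-0.04  0.02 -0.02] 46.08044773595492
271 dir [ 0.989  0.146 -0.002] elev -0.002 yawdeg 8.41 ends [ 413.1 -430.     7.5] [ 660.7 -393.4    6.9] len 250.0
397 dir [ 0.989  0.145 -0.006] elev -0.006 yawdeg 8.36 ends [ 411.2 -433.7    9.1] [ 661.6 -396.9    7.5] len 253.0
tube z [86.85198939 90.85571524 94.94576215] [555.13556131 111.06002139  90.85571524]
```

View pics/t30.png

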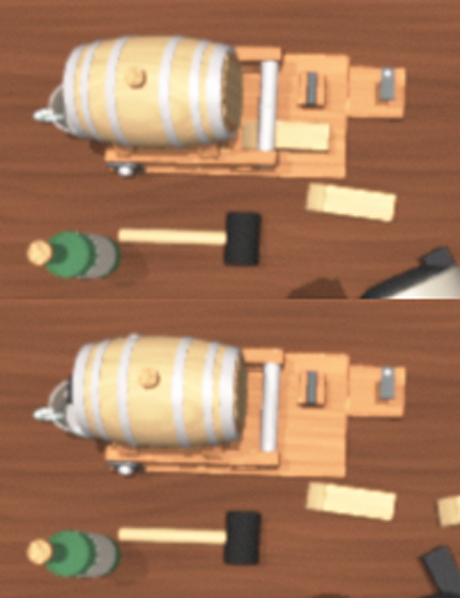

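View pics/f30s.png

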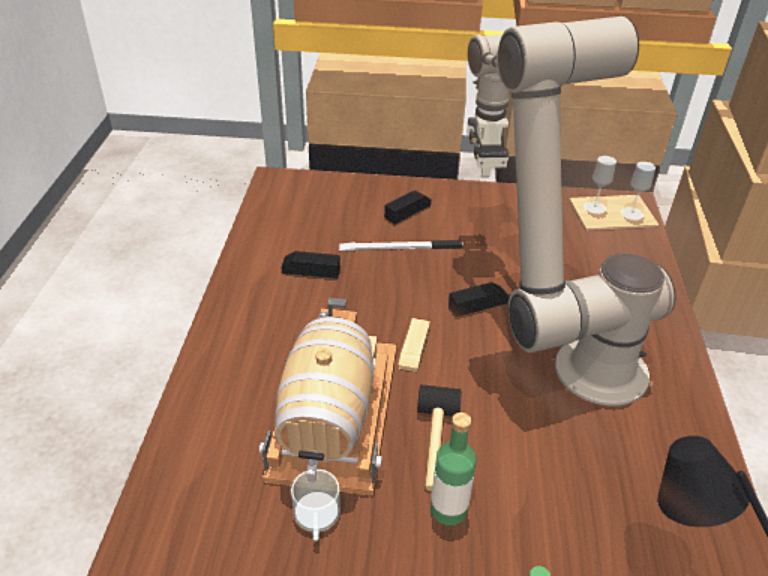

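Call:
servo_tool(
  angular=[
    [0,0,0],
    [0,0,0],
    [0,0,0],
  ],
  slide=[
    [0,0,0],
    [0,0,0],
    [0,0,0],
  ],
  grip=[0,0,0],
)

```text
time: 31.93
tool_pos: [296.0, -470.6, 223.1]
tcp_rot: [-3.141, -0.001, 0.154]
contact_force: [-0.3, -0.2, -0.7]
grip_width: 46.0
```

```bash
python3 -c "
from plant import bot
print(bot.close_job())"
```

```text
the job is handed in; nothing more can be done
None
```

The job is handed in at about 32 s. The cask's tube rests on the tall chock and the bar lies flat on the bare table. No verdict was reported, so what follows is what my own measurements showed.

- **Levering:** The bar went over the fulcrum with its toe under the tube and raised the cask. I trapped its tail under the keeper and let go. The bar sat about 42 mm across in the keeper, centred, with no force on the fingers. The tube stood at a tilt of about 0.13 rad.
- **Chock:** I slid the tall chock in endways, nose first. Its middle is roughly 15 to 25 mm behind the tube, so the tube is on the flat top.
- **Lowering:** I freed the bar and eased the tail up about 3 to 5 mm per step. The tube came down about 10 mm onto the chock, which fits a tilt near 0.088 rad. I worked the tilts out from the depth pictures, and I had no direct reading of tilt or contact force.
- **Final check:** The bar measured level to within 0.006 rad, back near where it started. The low chock, bottle and mallet look unmoved in the top view against the start. The jug stands in place below the tap in the side view.

One thing went wrong early. My first grip, on the bar's tail, let it pivot in the pads, so I set it down and picked it up again near its mass centre. Nothing else was disturbed. The pictures before hand-in showed no failed or conflicting checks.

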